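# Clear the breakfast jams into their carrier

### The arm

A 6-joint arm with a two-finger parallel gripper is mounted at the origin on the work surface. World frame = base frame: x ahead of the robot, y to its left, z up, the work surface at z = 0. Lengths are in m, angles in rad, forces in N, time in s.
With the tool pointing down it reaches from about 0.375 to 0.975 m from the base axis. Payload 3.8 kg.
Tool frame: the origin (TCP) lies on the centre line of the jaws, within the pads' length; the fingertips stand 11 mm ahead of it and the grasp point (between the pads) lies 8 mm behind it (r.finger_overhang is the distance from the TCP to the fingertips, in m); z points along the fingers, y is the line along which they close (so a half turn about z gives the same grasp; the last joint's range is limited). The gripper opens to 88 mm and grips with 3 to 60 N. Pads are 18 mm wide; open, the fingers measure 123 mm over their backs; the gripper's body (75 mm by 187 mm) begins 45 mm behind the grasp point.
Start: joints at [1.293, 0.264, 1.604, -0, 1.274, -0.037], TCP at [0.161, 0.656, 0.212] pointing down, gripper open.
Joint ranges: [-2.63, 2.63], [-0.94, 2.18], [0.31, 2.57], [-1.31, 4.45], [0, 2.66], [-2.55, 2.55]. Speed limits (rad/s): [2.57, 2.57, 3.14, 3.14, 3.14, 3.14].

### API

Orientations are given as [roll, pitch, yaw] about the fixed x, y, z axes, in that order (R = Rz(yaw) Ry(pitch) Rx(roll)).
In Python, from station import r gives the robot as it stands.
- The arm moves only by the tool send_rows, never from a script. Its argument "targets" is a list of rows, each an object with "slide": the shift along the tool's x, y, z in cm, a list of three; "delta_rot": the turn, a rotation vector about the tool's x, y, z in rad, a list of three; "gripper": the finger opening in cm, from 0 to 8.81. A call has 1 to 10 rows; each row is the pose to reach, as a shift and turn from the pose commanded when the call began, along the tool's axes at that moment; what a row does not reach only later rows make up. A row lasts 1/12 s, in which the tool goes at most 41.7 mm and 7.16 degrees, less where a joint would pass 70% of its speed; a pose out of reach is approached as far as the arm can. A call with a gripper value outside its range is refused whole. The fingers move at their own pace and stop on an object; the grip force is fixed at half the most. Time passes only in rows, so rows that repeat a pose let the fingers close. It gives the time, the measured TCP pose, the force, the opening and the grip force at its end, in the units of the state.
- r.state(): the state, without advancing time (a new reading comes with each control period).
- r.snapshot(name): name is "scene" or "top"; returns the picture (400x640x3 uint8, red, green, blue); there is no depth.
- r.camera_model(name): a dict with "camera_matrix" (3x3 intrinsics, pixels), "dist_coeffs" ([k1, k2, p1, p2, k3] as OpenCV has them; the pictures are not rectified), "eye" and "orientation" of the camera in the world. Camera axes: x right, y up, looking along -z (the intrinsics and any distortion apply to the point x, -y, -z); pixel columns grow to the right and rows downward; lengths in m; the calibration is good to about 2 mm. A picture is of the moment at which its call begins. camera_model takes no time and is no camera call.
- r.hand_in(): hands the job in; it is judged then, once.
Trained networks look in the newest picture that a camera, given by its name, has taken for a name from the list of things; names that differ only in an ending like _2 or _b are one class to them, and where a whole thing is asked for, a point or a joint stands for the part that bears it (a point fixed in the world has none). Each returns a list of dicts, best first, with "p" (0 to 1); they miss things now and then, are a little off and sometimes report something else, mostly with a low value. They report only what shows in the picture. A call takes as long as a camera call. They do not tell look-alikes from the thing itself.
- r.boxes_of(thing, camera): "centre" ([column, row] as shares, 0 to 1, of the picture: columns of its width, rows of its height, amid what is visible of it).
- r.trace(thing, camera): "mask" (400x640 bool, what is visible of it) and "centre" ([column, row] as shares, 0 to 1, of the picture: columns of its width, rows of its height, amid what is visible of it).
- r.pinpoint(thing, camera): "centre" ([column, row] as shares, 0 to 1, of the picture: columns of its width, rows of its height: a listed point, or the origin of a listed thing).
The state is a dict: "clock": time; "joint_positions": joint angles; "joint_vel": joint speeds; "effort": joint torques, N m; "tcp_pos": TCP position; "tcp_rot": TCP orientation; "wrist_force": force on the tool from outside, world axes, zero at the start; "ft_torque": the same for the moment, N m; "width": opening from 0.0 (shut) to 1.0 (fully open); "grip_force": force on a finger pad.
Only numpy, scipy, OpenCV 4.12 (cv2) and the standard library are available. Lean on these libraries where they do the work, as an engineer would, in place of code of your own. Each camera call takes 0.05 s, during which the arm holds its last target. There are 200 camera calls.

### The job

Put the breakfast jams away: first lift the tall beakers left in the wooden jar carrier out and stand them upright on the place mat, so that the carrier is free. Then take every jam jar off the freely spinning turntable and stand it upright in a compartment of the carrier, and last swing the carrier's hinged slat over the jars until it lies fully home in its catch. The pepper mill stays standing on the turntable, and the bowl and the plate with the croissant are not to be disturbed; a jar or beaker that ends up elsewhere must be put right.

Things in the scene. Friction and masses are not known exactly. Their poses are not given: they have to be found in the camera images.
- turntable: Low wooden lazy Susan: a plate 310 mm across spins freely about the vertical axis on a fixed foot; origin on the table under its centre, plate top 36 mm above the table. The pose is that of the fixed foot and does not turn. The jars and the pepper mill stand on it.
- mat: Thin green place mat, 240 mm (its x) by 280 mm (its y), 3 mm thick, flat on the table and fixed; origin at the centre of its underside. It lies on one side of the carrier, the turntable on the other.
- carrier: Open wooden jar carrier, fixed, 175 (x) x 205 (y) mm, walls 28 mm high, 5 mm thick; origin: centre of underside, inner floor 5 mm above. Two crossing 28 mm walls make four compartments 80 x 95 mm, centred at x = +-42.5, y = +-50 mm. Middle of -x side: the catch, two prongs 12 mm square at y = +-44 mm, 94 mm high, a sill between. +x side: two hinge posts 96 mm high.
- slat (a joint): Hinge of the carrier's slat, a wooden bar 70 mm wide, 10 mm thick, ball knob at its free end. 0 rad: closed, level over the middle of the carrier (underside 77 mm above carrier origin), between the prongs. Grows as it is raised; 1.57 upright; at most 2.1, leaning to +x. Starts standing open. Stiff: stays where it is left (about 1.5 N at the knob moves it).
- slat_hinge (a point): Point on the slat's hinge axis: carrier frame x = +100 mm, y = 0, 82 mm above the carrier's origin; the axis runs along the carrier's y.
- slat_knob (a point): Centre of the ball knob (30 mm across) at the slat's free end, 225 mm from the hinge axis. When the slat is closed it projects 37 mm past the carrier's -x wall.
- mill: Dark turned wooden pepper mill, 44 mm across and 140 mm tall, standing in the middle of the turntable; origin at the centre of its underside. It stays there.
- bowl: White breakfast bowl, 140 mm across, 75 mm high, at the far side of the table; origin at the centre of its underside. Leave alone.
- plate: White plate, 180 mm across, 14 mm high, with a croissant on it (about 55 mm high in all), at the far side of the table; origin at the centre of its underside. Leave alone.
- jar1: Low closed amber jam jar with metal lid, straight, 66 mm across and 64 mm tall, about 0.3 kg, standing on the turntable; origin at the centre of its underside, z up. May be absent (2 to 4 jars are there).
- jar2: Low closed amber jam jar with metal lid, straight, 66 mm across and 64 mm tall, about 0.3 kg, standing on the turntable; origin at the centre of its underside, z up. May be absent (2 to 4 jars are there).
- jar3: Low closed amber jam jar with metal lid, straight, 66 mm across and 64 mm tall, about 0.3 kg, standing on the turntable; origin at the centre of its underside, z up. May be absent (2 to 4 jars are there).
- jar4: Low closed amber jam jar with metal lid, straight, 66 mm across and 64 mm tall, about 0.3 kg, standing on the turntable; origin at the centre of its underside, z up. May be absent (2 to 4 jars are there).
- beaker1: Tall white ceramic beaker, 62 mm across at the rim, slightly narrower at the foot, 125 mm tall, open at the top, about 0.2 kg, standing in a compartment of the carrier; too tall for the slat to close over it; origin at the centre of its underside, z up. May be absent (2 or 3 beakers are there).
- beaker2: Tall white ceramic beaker, 62 mm across at the rim, slightly narrower at the foot, 125 mm tall, open at the top, about 0.2 kg, standing in a compartment of the carrier; too tall for the slat to close over it; origin at the centre of its underside, z up. May be absent (2 or 3 beakers are there).
- beaker3: Tall white ceramic beaker, 62 mm across at the rim, slightly narrower at the foot, 125 mm tall, open at the top, about 0.2 kg, standing in a compartment of the carrier; too tall for the slat to close over it; origin at the centre of its underside, z up. May be absent (2 or 3 beakers are there).
There are look-alikes about, which are no part of the job. Leave any yellow look-alike of the jar2 alone. Leave any orange look-alike of the beaker3 alone.

How it is judged:
On the way, in this order (a step that is already met when the one before it is completed fails the run):
1. every beaker stands upright on the place mat (x of beaker1 in the frame of mat between -0.12 and 0.12 m and y of beaker1 in the frame of mat between -0.14 and 0.14 m and z of beaker1 in the frame of mat between -0.005 and 0.012 m and angle between each of beaker1, beaker2, beaker3's own z axis and vertical below 0.15 rad and x of beaker2 in the frame of mat between -0.12 and 0.12 m and y of beaker2 in the frame of mat between -0.14 and 0.14 m and z of beaker2 in the frame of mat between -0.005 and 0.012 m and x of beaker3 in the frame of mat between -0.12 and 0.12 m and y of beaker3 in the frame of mat between -0.14 and 0.14 m and z of beaker3 in the frame of mat between -0.005 and 0.012 m and contact force between each of beaker1, beaker2, beaker3 and the fingers below 0.1 N), for 0.2 s.
2. every jam jar stands upright in the carrier (x of jar1 in the frame of carrier between -0.0875 and 0.0875 m and y of jar1 in the frame of carrier between -0.1025 and 0.1025 m and z of jar1 in the frame of carrier between -0.005 and 0.015 m and angle between each of jar1, jar2, jar3, jar4's own z axis and vertical below 0.15 rad and x of jar2 in the frame of carrier between -0.0875 and 0.0875 m and y of jar2 in the frame of carrier between -0.1025 and 0.1025 m and z of jar2 in the frame of carrier between -0.005 and 0.015 m and x of jar3 in the frame of carrier between -0.0875 and 0.0875 m and y of jar3 in the frame of carrier between -0.1025 and 0.1025 m and z of jar3 in the frame of carrier between -0.005 and 0.015 m and x of jar4 in the frame of carrier between -0.0875 and 0.0875 m and y of jar4 in the frame of carrier between -0.1025 and 0.1025 m and z of jar4 in the frame of carrier between -0.005 and 0.015 m and contact force between each of jar1, jar2, jar3, jar4 and the fingers below 0.1 N), for 0.2 s.
3. the slat lies home in its catch (value of joint slat below 0.05 rad), for 0.2 s.
At the end, for the whole second after the job is handed in: Each beaker stands upright (within 0.15 rad) with its centre over the place mat; each jar stands upright (within 0.15 rad) on the floor of a carrier compartment; the slat is closed within 0.05 rad; the pepper mill stands upright on the turntable plate; everything released and at rest (x of beaker1 in the frame of mat between -0.12 and 0.12 m and y of beaker1 in the frame of mat between -0.14 and 0.14 m and z of beaker1 in the frame of mat between -0.005 and 0.012 m and angle between each of beaker1, beaker2, beaker3, jar1, jar2, jar3, jar4, mill's own z axis and vertical below 0.15 rad and x of beaker2 in the frame of mat between -0.12 and 0.12 m and y of beaker2 in the frame of mat between -0.14 and 0.14 m and z of beaker2 in the frame of mat between -0.005 and 0.012 m and x of beaker3 in the frame of mat between -0.12 and 0.12 m and y of beaker3 in the frame of mat between -0.14 and 0.14 m and z of beaker3 in the frame of mat between -0.005 and 0.012 m and x of jar1 in the frame of carrier between -0.0875 and 0.0875 m and y of jar1 in the frame of carrier between -0.1025 and 0.1025 m and z of jar1 in the frame of carrier between -0.005 and 0.015 m and x of jar2 in the frame of carrier between -0.0875 and 0.0875 m and y of jar2 in the frame of carrier between -0.1025 and 0.1025 m and z of jar2 in the frame of carrier between -0.005 and 0.015 m and x of jar3 in the frame of carrier between -0.0875 and 0.0875 m and y of jar3 in the frame of carrier between -0.1025 and 0.1025 m and z of jar3 in the frame of carrier between -0.005 and 0.015 m and x of jar4 in the frame of carrier between -0.0875 and 0.0875 m and y of jar4 in the frame of carrier between -0.1025 and 0.1025 m and z of jar4 in the frame of carrier between -0.005 and 0.015 m and horizontal distance between mill and turntable below 0.155 m and z of mill in the frame of turntable above 0.025 m and linear speed of each of jar1, jar2, jar3, jar4, beaker1, beaker2, beaker3 below 0.03 m/s and value of joint slat below 0.05 rad); the robot touches nothing.
It fails at once if the bowl or the plate is moved more than 40 mm (distance of any of bowl, plate from where it was at the start of the episode above 0.04 m).
Of jar1, jar2, jar3, jar4 only 2 to 4 are there at a start; the rules pass over those that are not, and their reading is None.
Of beaker1, beaker2, beaker3 only 2 to 3 are there at a start; the rules pass over those that are not, and their reading is None.
At some moment in a run one of jar1, jar2, jar3, jar4 may be knocked a few centimetres aside while the robot is not near it.
It also fails if it takes over 210 s, if anything falls off the work surface, if the arm or the gripper's body presses on something with over 40 N, if the wrist force passes 120 N, or if a joint passes its speed limit or range.

## Working session

There is one attempt and no reset: what is moved stays moved. The work goes in short steps, Python scripts to look and compute and a tool call to move; the robot and the scene stay as the last step left them, time stands still between calls to the robot, and variables do not carry over. Pictures are saved under pics/ and viewed, at most 14 in all, crops included, and the job is handed in when it is done.

Besides the shell and the picture viewer there is one more tool, called after "Call:" by a JSON object that holds its "method" and its "body", one argument or row to a line. send_rows: Moves the arm, as the interface text tells. Its arguments: {"type":"object","properties":{"targets":{"type":"array"}},"required":["targets"]}

```bash
mkdir -p pics; ls; python3 - <<'E'
from station import r
import cv2
s=r.state();print(s)
for c in("scene","top"):
    im=r.snapshot(c);cv2.imwrite(f"pics/{c}0.png",im[:,:,::-1]);print(c,r.camera_model(c))
E
```

```text
pics
{'clock': 0.0, 'joint_positions': array([ 1.29312790e+00,  2.64761131e-01,  1.60537870e+00,  1.56594013e-06,
        1.27369141e+00, -3.68951521e-02]), 'joint_vel': array([ 0.000439  , -0.00038321, -0.00168856, -0.00191209, -0.00063025,
       -0.00075841]), 'effort': array([ 2.27518751e-03, -5.02105880e+01, -3.56882715e+01,  7.30445492e-02,
        2.92153016e-02, -2.20351762e-04]), 'tcp_pos': array([0.1607421 , 0.65478484, 0.21068015]), 'tcp_rot': array([-3.13935564e+00, -8.40695725e-05,  2.90081883e+00]), 'wrist_force': array([ 0.29097948, -0.47106599,  0.01904535]), 'ft_torque': array([-0.0102439 ,  0.01662626, -0.00034481]), 'grip_force': 0.0, 'width': 0.9990416207675611}
scene {'camera_matrix': array([[451.92003071,   0.        , 323.30049741],
       [  0.        , 451.92003071, 204.43370903],
       [  0.        ,   0.        ,   1.        ]]), 'dist_coeffs': array([-0.03460286,  0.        ,  0.        ,  0.        ,  0.        ]), 'eye': array([ 1.58351608, -0.0311118 ,  1.22561466]), 'orientation': array([ 0.73213896, -0.01343167,  1.67187532])}
top {'camera_matrix': array([[424.44734554,   0.        , 317.88328951],
       [  0.        , 424.44734554, 198.27248439],
       [  0.        ,   0.        ,   1.        ]]), 'dist_coeffs': array([-0.02890875,  0.        ,  0.        ,  0.        ,  0.        ]), 'eye': array([ 0.38327447, -0.09899819,  1.53075824]), 'orientation': array([ 0.12228043, -0.00822978, -1.54331751])}
```

View pics/scene0.png

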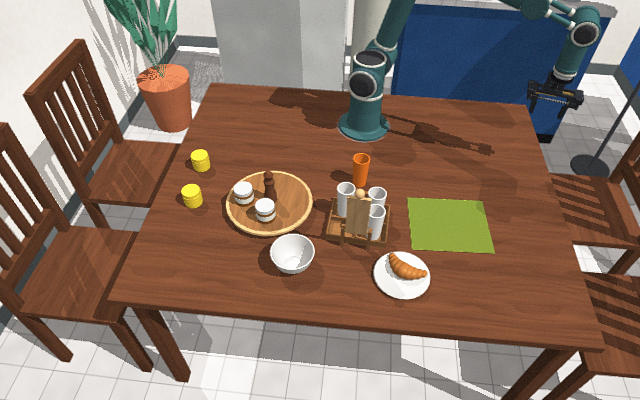

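View pics/top0.png

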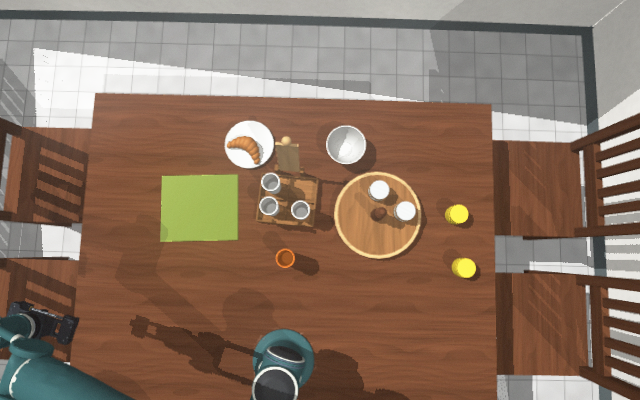

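```bash
cat > h.py <<'E'
from station import r
import numpy as np, cv2
from scipy.spatial.transform import Rotation as Ro
from scipy.optimize import least_squares
M={c:r.camera_model(c) for c in("scene","top")}
def ext(c):
    m=M[c];R=Ro.from_euler('xyz',m['orientation']).as_matrix()@np.diag([1,-1,-1.])
    return R,np.array(m['eye'])
def proj(c,P):
    R,e=ext(c);q=(np.atleast_2d(P)-e)@R
    return cv2.projectPoints(q,np.zeros(3),np.zeros(3),M[c]['camera_matrix'],M[c]['dist_coeffs'])[0][:,0]
def ray(c,px):
    R,e=ext(c);u=cv2.undistortPoints(np.array([[px]],float),M[c]['camera_matrix'],M[c]['dist_coeffs'])[0,0]
    d=R@np.array([*u,1]);return e,d/np.linalg.norm(d)
def atz(c,px,z):
    e,d=ray(c,px);return e+d*(z-e[2])/d[2]
def tri(p1,p2):
    e1,d1=ray("scene",p1);e2,d2=ray("top",p2)
    s=np.linalg.lstsq(np.c_[d1,-d2],e2-e1,rcond=None)[0]
    a,b=e1+s[0]*d1,e2+s[1]*d2
    return (a+b)/2,np.linalg.norm(a-b)
W=np.array([640,400])
E
python3 - <<'E'
from h import *
np.set_printoptions(precision=3,suppress=True)
for t in ("turntable","mat","carrier","slat_hinge","slat_knob","mill","jar1","beaker1"):
    D={c:[d for d in r.pinpoint(t,c) if d['p']>.3] for c in("scene","top")}
    for c in D:
        print(t,c,[(round(d['p'],2),(d['centre']*W).round(0).tolist(),atz(c,d['centre']*W,{'turntable':0,'mat':0,'carrier':0,'mill':.036,'jar1':.036,'beaker1':.005,'slat_hinge':.082,'slat_knob':.3}[t])) for d in D[c]])
    for a in D["scene"]:
        for b in D["top"]:
            p,e=tri(a['centre']*W,b['centre']*W)
            if e<.012: print("   3d",p,round(e,4))
print(ext("top"))
E
```

```text
turntable scene [(0.72, [274.0, 202.0], array([ 0.494, -0.308,  0.   ]))]
turntable top [(0.7, [375.0, 217.0], array([ 0.508, -0.316,  0.   ]))]
   3d [ 0.506 -0.309  0.014] 0.0088
mat scene [(0.88, [453.0, 224.0], array([0.527, 0.339, 0.   ])), (0.34, [373.0, 231.0], array([0.589, 0.059, 0.   ]))]
mat top [(0.84, [199.0, 208.0], array([0.522, 0.323, 0.   ])), (0.57, [377.0, 195.0], array([ 0.589, -0.32 ,  0.   ]))]
carrier scene [(0.9, [359.0, 222.0], array([0.555, 0.008, 0.   ]))]
carrier top [(0.66, [290.0, 199.0], array([ 0.566, -0.006,  0.   ]))]
slat_hinge scene [(0.81, [356.0, 226.0], array([ 0.643, -0.005,  0.082])), (0.67, [267.0, 217.0], array([ 0.635, -0.301,  0.082]))]
slat_hinge top [(0.83, [289.0, 170.0], array([ 0.657, -0.002,  0.082]))]
   3d [ 0.654 -0.004  0.095] 0.0025
slat_knob scene [(0.87, [356.0, 195.0], array([ 0.708, -0.014,  0.3  ])), (0.55, [402.0, 276.0], array([0.965, 0.111, 0.3  ]))]
slat_knob top [(0.69, [285.0, 144.0], array([ 0.694, -0.002,  0.3  ]))]
mill scene [(0.85, [271.0, 198.0], array([ 0.51 , -0.311,  0.036]))]
mill top []
jar1 scene [(0.88, [
[... 636 characters left out ...]
, array([0.356, 0.01 , 0.005])), (0.68, [374.0, 231.0], array([0.595, 0.062, 0.005])), (0.6, [376.0, 215.0], array([0.517, 0.065, 0.005])), (0.6, [346.0, 211.0], array([ 0.515, -0.042,  0.005]))]
beaker1 top [(0.81, [273.0, 186.0], array([0.611, 0.057, 0.005])), (0.62, [289.0, 257.0], array([ 0.359, -0.011,  0.005])), (0.54, [273.0, 210.0], array([0.522, 0.055, 0.005])), (0.51, [304.0, 212.0], array([ 0.519, -0.057,  0.005]))]
   3d [0.608 0.058 0.021] 0.0056
   3d [ 0.529  0.066 -0.076] 0.0051
   3d [0.597 0.053 0.096] 0.0105
   3d [0.522 0.06  0.009] 0.0104
(array([[ 0.027, -0.992,  0.122],
       [-1.   , -0.028, -0.005],
       [ 0.008, -0.122, -0.992]]), array([ 0.383, -0.099,  1.531]))
```

The scene view shows two jars on the turntable at (243,192) and (265,209), with the mill at (269,188). Three beakers stand in the carrier at (346,200), (377,203) and (376,221), and the slat is upright at (358,215). The top view agrees, with jars at (380,190) and (405,211) and beakers at (271,183), (269,206) and (300,210). The yellow jars and the orange beaker are look-alikes. Next I'll take magnified crops for precision.

```bash
cat > crop.py <<'E'
from h import *
np.set_printoptions(precision=3,suppress=True)
A=cv2.imread("pics/top0.png")[130:270,230:430];B=cv2.imread("pics/scene0.png")[150:260,220:400]
cv2.imwrite("pics/topc.png",cv2.resize(A,None,fx=4,fy=4,interpolation=cv2.INTER_CUBIC))
cv2.imwrite("pics/scenec.png",cv2.resize(B,None,fx=4.4,fy=4.4,interpolation=cv2.INTER_CUBIC))
for t in("jar1","beaker1"):
  for c in("scene","top"):
    for d in r.trace(t,c):
      if d['p']<.3: continue
      m=d['mask'];ys,xs=np.nonzero(m);print(t,c,round(d['p'],2),(d['centre']*W).round(1),xs.min(),xs.max(),ys.min(),ys.max(),m.sum())
E
python3 crop.py
```

```text
jar1 scene 0.78 [266.3 209.6] 255 275 198 223 454
jar1 scene 0.72 [202.2 161.8] 191 210 149 171 361
jar1 scene 0.63 [244.7 195.3] 233 252 181 207 415
jar1 scene 0.59 [188.4 195.7] 181 202 184 208 412
jar1 top 0.89 [378.9 192. ] 368 388 182 200 306
jar1 top 0.78 [465.3 266. ] 452 474 258 276 357
jar1 top 0.75 [456.9 212.6] 444 468 205 225 407
jar1 top 0.56 [406.8 211.4] 393 414 201 221 362
beaker1 scene 0.97 [343.8 194. ] 337 355 182 216 405
beaker1 scene 0.82 [361.9 166.6] 352 369 152 186 524
beaker1 scene 0.81 [377.1 192.3] 369 386 188 204 228
beaker1 scene 0.61 [376.1 216.5] 368 385 203 239 465
beaker1 scene 0.46 [267.1 208.4] 254 276 198 223 478
beaker1 top 0.88 [271.2 183.5] 261 280 173 193 326
beaker1 top 0.75 [287.3 255.9] 275 293 248 267 291
beaker1 top 0.72 [301.  209.8] 291 308 200 219 297
beaker1 top 0.62 [269.7 207.9] 259 278 197 215 300
```

View pics/topc.png

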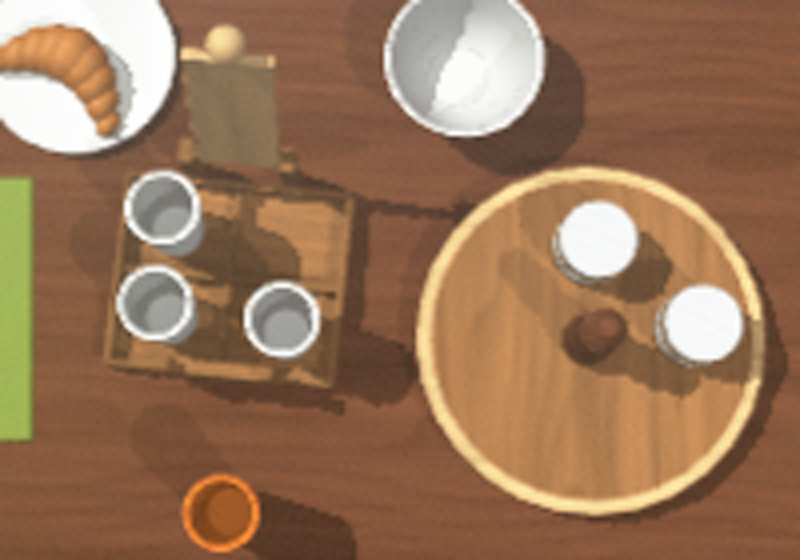

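View pics/scenec.png

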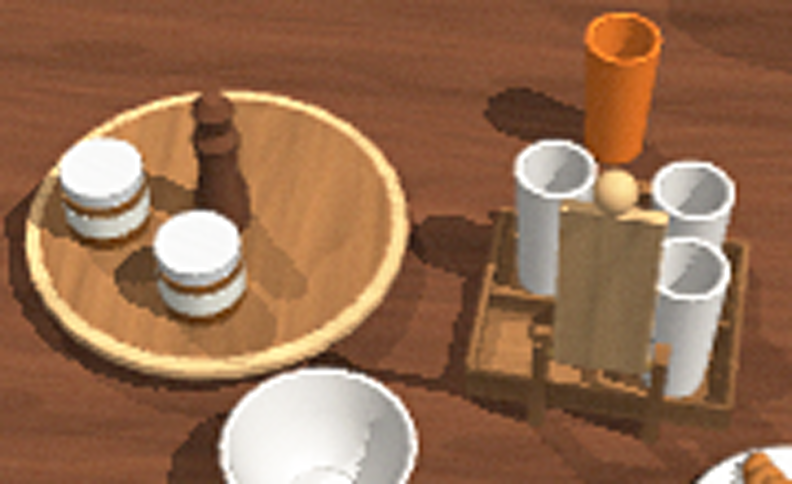

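The top crop shows beaker rims at (163,208), (156,304) and (282,319), lids at (598,240) and (703,324), and the knob at (224,43). The carrier's wall corners are at about (128,190), (352,195), (332,385) and (106,366). In the scene crop the rims are at (688,268), (694,192) and (556,168), the lids at (199,243) and (102,171), and the knob at (616,190).

```bash
cat > tri.py <<'E'
from h import *
np.set_printoptions(precision=4,suppress=True)
T=lambda x,y:(np.array([x,y])+.5)/4-.5+[230,130]
S=lambda x,y:(np.array([x,y])+.5)/4.4-.5+[220,150]
for n,t,s,z in [("b1",(163,208),(688,268),.13),("b2",(156,304),(694,192),.13),("b3",(282,319),(556,168),.13),("j1",(598,240),(199,243),.1),("j2",(703,324),(102,171),.1),("mill",(607,325),(212,108),.176),("knob",(224,43),(616,190),.3)]:
    print(n,*tri(S(*s),T(*t)),atz("top",T(*t),z),atz("scene",S(*s),z))
C=np.array([atz("top",T(*p),.028)for p in[(128,187),(353,194),(332,385),(106,364)]])
print(C,C.mean(0),[np.linalg.norm(C[i]-C[(i+1)%4]) for i in range(4)],[np.degrees(np.arctan2(*(C[i]-C[j])[1::-1])) for i,j in((0,3),(1,2))])
D=np.array([atz("scene",S(*p),.028)for p in[(722,408),(470,375),(505,207),(748,242)]]);print(D,D.mean(0))
im=cv2.cvtColor(cv2.imread("pics/top0.png"),cv2.COLOR_BGR2HSV)
m=((im[...,0]>30)&(im[...,0]<50)&(im[...,1]>100)).astype(np.uint8);m[:,250:]=0
q=cv2.boxPoints(cv2.minAreaRect(cv2.findContours(m,0,2)[0][0] if 0 else max(cv2.findContours(m,0,2)[0],key=cv2.contourArea)))
Q=np.array([atz("top",p,.003)for p in q]);print(Q,Q.mean(0))
# turntable from rim extremes in top crop
e=np.array([atz("top",T(*p),.036)for p in[(417,340),(766,335),(590,167),(595,516)]]);print("tt",e)
E
python3 tri.py
```

```text
b1 [0.6075 0.0553 0.1278] 0.0014538478487810971 [0.6071 0.0543 0.13  ] [0.6093 0.0559 0.13  ]
b2 [0.527  0.0582 0.1248] 0.001647206415802294 [0.5265 0.0568 0.13  ] [0.5318 0.0586 0.13  ]
b3 [ 0.5171 -0.0477  0.1285] 0.0005119615579854674 [ 0.5169 -0.048   0.13  ] [ 0.5185 -0.0474  0.13  ]
j1 [ 0.5956 -0.3138  0.0958] 0.0014512265863473482 [ 0.595  -0.3139  0.1   ] [ 0.5993 -0.3121  0.1   ]
j2 [ 0.5262 -0.4048  0.0927] 0.001301536853382006 [ 0.5256 -0.404   0.1   ] [ 0.5331 -0.4018  0.1   ]
mill [ 0.5164 -0.3125  0.1625] 6.626278186644718e-05 [ 0.5151 -0.3104  0.176 ] [ 0.5299 -0.3089  0.176 ]
knob [ 0.7039 -0.0051  0.3052] 0.0005986535727323173 [ 0.7053 -0.0044  0.3   ] [ 0.699  -0.0052  0.3   ]
[[ 0.6416  0.0977  0.028 ]
 [ 0.641  -0.1043  0.028 ]
 [ 0.4693 -0.0904  0.028 ]
 [ 0.4822  0.1102  0.028 ]] [0.5586 0.0033 0.028 ] [np.float64(0.20193401081703194), np.float64(0.17228727559674686), np.float64(0.20102464430422887), np.float64(0.1598575119046271)] [np.float64(-4.499986118098818), np.float64(-4.616677184904976)]
[[ 0.6568  0.0929  0.028 ]
 [ 0.6464 -0.0994  0.028 ]
 [ 0.4687 -0.0877  0.028 ]
 [ 0.485   0.1119  0.028 ]] [0.5642 0.0044 0.028 ]
[[0.6405 0.4728 0.003 ]
 [0.6484 0.191  0.003 ]
 [0.4089 0.1789 0.003 ]
 [0.4008 0.4554 0.003 ]] [0.5247 0.3245 0.003 ]
tt [[ 0.5107 -0.1643  0.036 ]
 [ 0.5237 -0.4737  0.036 ]
 [ 0.6703 -0.3158  0.036 ]
 [ 0.3608 -0.3235  0.036 ]]
```

```bash
cat > go.py <<'E'
# python3 go.py x y z [deg of tool y in world] ...: slides (cm) and turn from the measured pose
import sys
from h import *
s=r.state();R=Ro.from_euler('xyz',s['tcp_rot']).as_matrix();a=sys.argv[1:]
print("t",round(s['clock'],1),s['tcp_pos'].round(4),"ydir",round(np.degrees(np.arctan2(R[1,1],R[0,1])),1),"w",round(s['width'],3),"f",s['wrist_force'].round(1))
for i in range(0,len(a),4):
    x,y,z,f=map(float,a[i:i+4]);f=np.radians(f)
    T=np.array([[-np.sin(f),np.cos(f),0],[np.cos(f),np.sin(f),0],[0,0,-1]]).T
    print("slide",(R.T@([x,y,z]-s['tcp_pos'])*100).round(2),"rot",Ro.from_matrix(R.T@T).as_rotvec().round(3))
E
python3 go.py .6075 .055 .2 85.7
```

```text
t 1.1 [0.161  0.6555 0.212 ] ydir 76.2 w 0.998 f [-0.3  0.  -0.6]
slide [-57.69 -47.67   1.2 ] rot [ 0.    -0.    -0.166]
```

Call:
{"method": "send_rows", "body": {
  "targets": [
    {"slide": [-30, -25, 0.6], "delta_rot": [0, 0, -0.09], "gripper": 8.4},
    {"slide": [-30, -25, 0.6], "delta_rot": [0, 0, -0.09], "gripper": 8.4},
    {"slide": [-30, -25, 0.6], "delta_rot": [0, 0, -0.09], "gripper": 8.4},
    {"slide": [-30, -25, 0.6], "delta_rot": [0, 0, -0.09], "gripper": 8.4},
    {"slide": [-57.7, -47.7, 1.2], "delta_rot": [0, 0, -0.166], "gripper": 8.4},
    {"slide": [-57.7, -47.7, 1.2], "delta_rot": [0, 0, -0.166], "gripper": 8.4},
    {"slide": [-57.7, -47.7, 1.2], "delta_rot": [0, 0, -0.166], "gripper": 8.4},
    {"slide": [-57.7, -47.7, 1.2], "delta_rot": [0, 0, -0.166], "gripper": 8.4},
    {"slide": [-57.7, -47.7, 1.2], "delta_rot": [0, 0, -0.166], "gripper": 8.4},
    {"slide": [-57.7, -47.7, 1.2], "delta_rot": [0, 0, -0.166], "gripper": 8.4}
  ]
}}

```text
clock: 1.93
tcp_pos: [0.4101, 0.3192, 0.2058]
tcp_rot: [3.141, 0.001, 3.067]
wrist_force: [-0.4, 0.2, -0.1]
width: 0.953
grip_force: 0.0
```

```bash
python3 go.py .6075 .055 .2 85.7 .6075 .055 .1 85.7
```

```text
t 1.9 [0.4101 0.3192 0.2058] ydir 85.7 w 0.953 f [-0.4  0.2 -0.1]
slide [-21.66 -24.88   0.58] rot [0.001 0.001 0.   ]
slide [-21.65 -24.89  10.58] rot [0.001 0.001 0.   ]
```

Call:
{"method": "send_rows", "body": {
  "targets": [
    {"slide": [-21.6, -24.9, 0.6], "delta_rot": [0, 0, 0], "gripper": 8.4},
    {"slide": [-21.6, -24.9, 0.6], "delta_rot": [0, 0, 0], "gripper": 8.4},
    {"slide": [-21.6, -24.9, 0.6], "delta_rot": [0, 0, 0], "gripper": 8.4},
    {"slide": [-21.6, -24.9, 0.6], "delta_rot": [0, 0, 0], "gripper": 8.4},
    {"slide": [-21.6, -24.9, 0.6], "delta_rot": [0, 0, 0], "gripper": 8.4},
    {"slide": [-21.6, -24.9, 0.6], "delta_rot": [0, 0, 0], "gripper": 8.4},
    {"slide": [-21.6, -24.9, 0.6], "delta_rot": [0, 0, 0], "gripper": 8.4},
    {"slide": [-21.6, -24.9, 0.6], "delta_rot": [0, 0, 0], "gripper": 8.4},
    {"slide": [-21.6, -24.9, 0.6], "delta_rot": [0, 0, 0], "gripper": 8.4},
    {"slide": [-21.6, -24.9, 0.6], "delta_rot": [0, 0, 0], "gripper": 8.4}
  ]
}}

```text
clock: 2.77
tcp_pos: [0.6067, 0.0547, 0.1991]
tcp_rot: [3.141, -0.001, 3.063]
wrist_force: [-1.0, 0.6, 0.4]
width: 0.955
grip_force: 0.0
```

```bash
python3 go.py .6075 .055 .2 85.7 .6075 .055 .1 85.7
```

```text
t 2.8 [0.6067 0.0547 0.1991] ydir 85.5 w 0.955 f [-1.   0.6  0.4]
slide [-0.08  0.03 -0.09] rot [ 0.    -0.001 -0.003]
slide [-0.08  0.03  9.91] rot [ 0.    -0.001 -0.003]
```

Call:
{"method": "send_rows", "body": {
  "targets": [
    {"slide": [-0.1, 0, 3.5], "delta_rot": [0, 0, 0], "gripper": 8.4},
    {"slide": [-0.1, 0, 7], "delta_rot": [0, 0, 0], "gripper": 8.4},
    {"slide": [-0.1, 0, 9.9], "delta_rot": [0, 0, 0], "gripper": 8.4},
    {"slide": [-0.1, 0, 9.9], "delta_rot": [0, 0, 0], "gripper": 8.4},
    {"slide": [-0.1, 0, 9.9], "delta_rot": [0, 0, 0], "gripper": 5},
    {"slide": [-0.1, 0, 9.9], "delta_rot": [0, 0, 0], "gripper": 5},
    {"slide": [-0.1, 0, 9.9], "delta_rot": [0, 0, 0], "gripper": 5},
    {"slide": [-0.1, 0, 9.9], "delta_rot": [0, 0, 0], "gripper": 5},
    {"slide": [-0.1, 0, 9.9], "delta_rot": [0, 0, 0], "gripper": 5}
  ]
}}

```text
clock: 3.52
tcp_pos: [0.6095, 0.0558, 0.1041]
tcp_rot: [-3.141, 0.006, 3.068]
wrist_force: [-1.6, -3.7, 9.0]
width: 0.6
grip_force: 4.7
```

```bash
python3 go.py .6075 .055 .19 85.7 .6 .31 .19 85.7 .6 .31 .1 85.7
```

```text
t 3.5 [0.6095 0.0558 0.1041] ydir 85.8 w 0.6 f [-1.6 -3.7  9. ]
slide [ 0.14 -0.11 -8.59] rot [-0.001  0.006  0.001]
slide [ 2.78 25.27 -8.63] rot [-0.001  0.006  0.001]
slide [ 2.83 25.28  0.37] rot [-0.001  0.006  0.001]
```

```bash
cat > snap.py <<'E'
import sys
from h import *
n=sys.argv[1];x0,y0=int(sys.argv[2]),int(sys.argv[3]);u,v=int(sys.argv[4]),int(sys.argv[5])
o=[]
for c,(x,y) in(("scene",(x0,y0)),("top",(u,v))):
    im=r.snapshot(c)[:,:,::-1];cv2.imwrite(f"pics/{c}{n}.png",im)
    o.append(cv2.resize(im[y:y+140,x:x+100],None,fx=4,fy=4,interpolation=cv2.INTER_CUBIC))
cv2.imwrite(f"pics/c{n}.png",np.hstack(o))
E
python3 snap.py 1 310 120 240 120; python3 go.py
```

```text
t 3.6 [0.61   0.0555 0.1046] ydir 85.7 w 0.569 f [-1.1 -2.5  7.5]
```

View pics/c1.png

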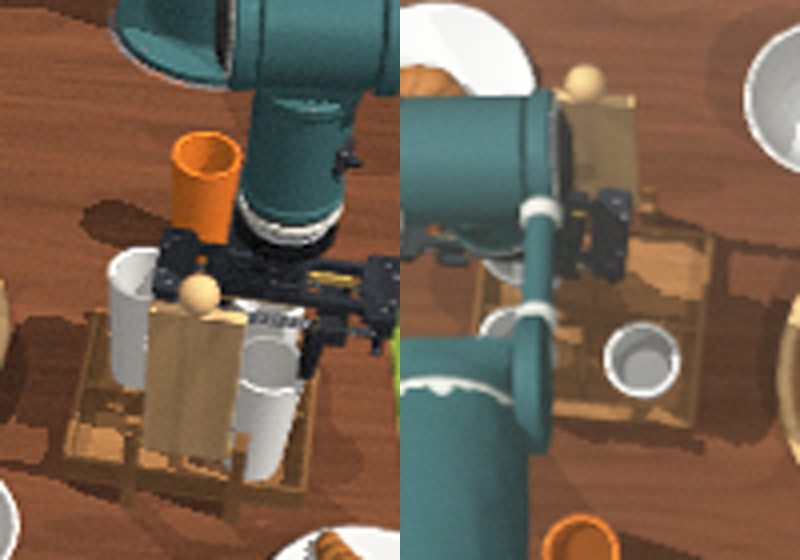

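The gap is closing below the beaker's width, and there is an upward push. The picture shows the right finger outside the rim at (312,350) and the left finger hidden behind the slat. I'll open, lift off and look again.

Call:
{"method": "send_rows", "body": {
  "targets": [
    {"slide": [0, 0, 0], "delta_rot": [0, 0, 0], "gripper": 8.7},
    {"slide": [0, 0, 0], "delta_rot": [0, 0, 0], "gripper": 8.7},
    {"slide": [0, 0, 0], "delta_rot": [0, 0, 0], "gripper": 8.7},
    {"slide": [0, 0, 0], "delta_rot": [0, 0, 0], "gripper": 8.7},
    {"slide": [0, 0, -2], "delta_rot": [0, 0, 0], "gripper": 8.7},
    {"slide": [0, 0, -4], "delta_rot": [0, 0, 0], "gripper": 8.7},
    {"slide": [0, 0, -7], "delta_rot": [0, 0, 0], "gripper": 8.7},
    {"slide": [0, 0, -10], "delta_rot": [0, 0, 0], "gripper": 8.7},
    {"slide": [0, 0, -13], "delta_rot": [0, 0, 0], "gripper": 8.7}
  ]
}}

```text
clock: 4.37
tcp_pos: [0.6065, 0.0567, 0.2315]
tcp_rot: [3.141, -0.001, 3.067]
wrist_force: [0.4, 0.4, -0.1]
width: 0.989
grip_force: 0.0
```

Call:
{"method": "send_rows", "body": {
  "targets": [
    {"slide": [0, 4, 0], "delta_rot": [0, 0, 0], "gripper": 8.7},
    {"slide": [0, 8, 0], "delta_rot": [0, 0, 0], "gripper": 8.7},
    {"slide": [0, 12, 0], "delta_rot": [0, 0, 0], "gripper": 8.7},
    {"slide": [0, 16, 0], "delta_rot": [0, 0, 0], "gripper": 8.7},
    {"slide": [0, 20, 0], "delta_rot": [0, 0, 0], "gripper": 8.7},
    {"slide": [0, 24, 0], "delta_rot": [0, 0, 0], "gripper": 8.7},
    {"slide": [0, 28, 0], "delta_rot": [0, 0, 0], "gripper": 8.7},
    {"slide": [0, 28, 0], "delta_rot": [0, 0, 0], "gripper": 8.7}
  ]
}}

```text
clock: 5.03
tcp_pos: [0.6268, 0.3432, 0.2298]
tcp_rot: [3.138, -0.001, 3.072]
wrist_force: [0.1, -0.3, 1.0]
width: 0.99
grip_force: 0.0
```

```bash
python3 go.py;python3 snap.py 2 310 120 240 120
```

```text
t 5.0 [0.6268 0.3432 0.2298] ydir 86.0 w 0.99 f [ 0.1 -0.3  1. ]
```

View pics/c2.png

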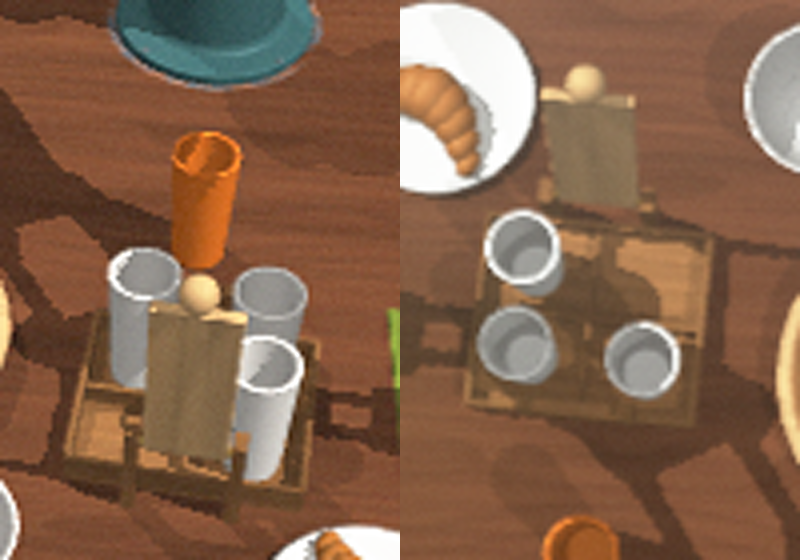

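Nothing shifted: the b1 rim is still at top pixel (270.8,181.8), which matches the start. I'll check the gripper's true place against the calibration.

```bash
python3 - <<'E'
from h import *
for c,o in(("scene",(310,120)),("top",(240,120))):
    for P in([.61,.0555,.093],[.61,.0555,.13],[.61,.0555,.16],[.61,.0555,.25],[.61,.0805,.1],[.61,.0305,.1]):
        print(c,P,((proj(c,P)[0]-o)*4+1.5).round(0))
s=r.state()['tcp_pos']
for P in(s,s-[0,0,.011],s+[0,.044,-.011],s+[0,-.044,-.011],s+[0,0,.1]): print("now",P.round(3),proj("scene",P)[0].round(0),proj("top",P)[0].round(0))
im=np.hstack([cv2.resize(cv2.imread("pics/scene2.png")[100:240,400:500],None,fx=4,fy=4,interpolation=2),cv2.resize(cv2.imread("pics/top2.png")[110:250,150:250],None,fx=4,fy=4,interpolation=2)])
cv2.imwrite("pics/g2.png",im)
E
```

```text
scene [0.61, 0.0555, 0.093] [260. 394.]
scene [0.61, 0.0555, 0.13] [265. 364.]
scene [0.61, 0.0555, 0.16] [269. 339.]
scene [0.61, 0.0555, 0.25] [281. 260.]
scene [0.61, 0.0805, 0.1] [292. 391.]
scene [0.61, 0.0305, 0.1] [231. 386.]
top [0.61, 0.0555, 0.093] [126. 252.]
top [0.61, 0.0555, 0.13] [122. 245.]
top [0.61, 0.0555, 0.16] [118. 239.]
top [0.61, 0.0555, 0.25] [106. 219.]
top [0.61, 0.0805, 0.1] [ 96. 249.]
top [0.61, 0.0305, 0.1] [155. 251.]
now [0.627 0.337 0.23 ] [473. 201.] [177. 168.]
now [0.627 0.337 0.219] [472. 204.] [178. 168.]
now [0.627 0.381 0.219] [486. 205.] [164. 168.]
now [0.627 0.293 0.219] [457. 202.] [192. 169.]
now [0.627 0.337 0.33 ] [482. 177.] [166. 161.]
```

View pics/g2.png

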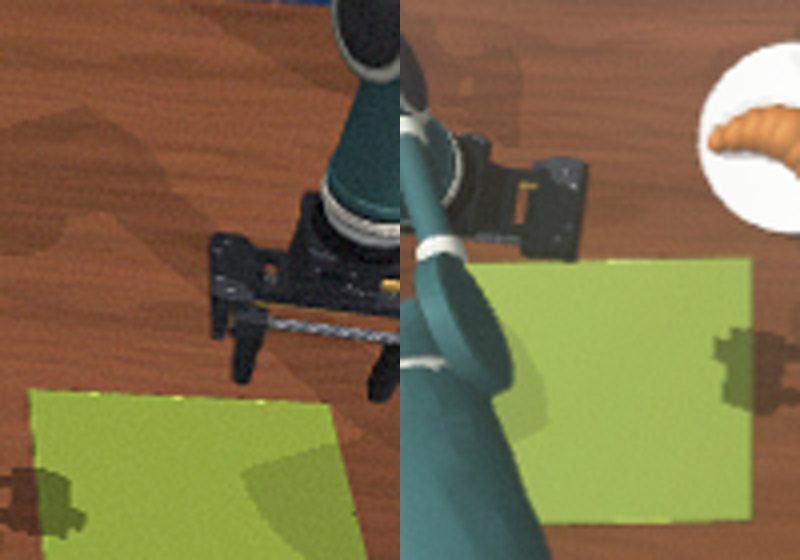

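The gripper crop shows fingertips at scene pixels of about (460,195) and (496,199). The projection expects about (457,202) and (487,205), but the arm may still have been moving. I'll re-check at rest.

```bash
python3 - <<'E'
from h import *
im=r.snapshot("scene")[:,:,::-1];im2=r.snapshot("top")[:,:,::-1];s=r.state();p=s['tcp_pos'];print(s['clock'],p,s['tcp_rot'],s['joint_positions'],s['joint_vel'].round(3))
im=im.copy();im2=im2.copy()
R=Ro.from_euler('xyz',s['tcp_rot']).as_matrix()
A=cv2.resize(im[100:240,400:540],None,fx=4,fy=4,interpolation=2);B=cv2.resize(im2[110:250,150:200],None,fx=4,fy=4,interpolation=2)
for q in([0,.044,.011],[0,-.044,.011],[0,.062,.011],[0,-.062,.011],[0,0,.011],[0,0,-.053],[0,.0935,-.053],[0,-.0935,-.053]):
    w=p+R@q
    cv2.circle(A,tuple(((proj("scene",w)[0]-[400,100])*4+1.5).astype(int)),3,(0,0,255),-1);cv2.circle(B,tuple(((proj("top",w)[0]-[150,110])*4+1.5).astype(int)),3,(0,0,255),-1)
cv2.imwrite("pics/g3.png",np.hstack([A,B]))
E
```

```text
5.2333 [0.62767306 0.33499542 0.23014973] [-3.14084039e+00 -4.81912777e-04  3.06689134e+00] [ 4.55454848e-01  3.23475769e-01  1.49492389e+00 -4.17979744e-04
  1.32398918e+00 -1.04053807e+00] [-0.021 -0.012  0.009  0.    -0.002  0.001]
```

View pics/g3.png

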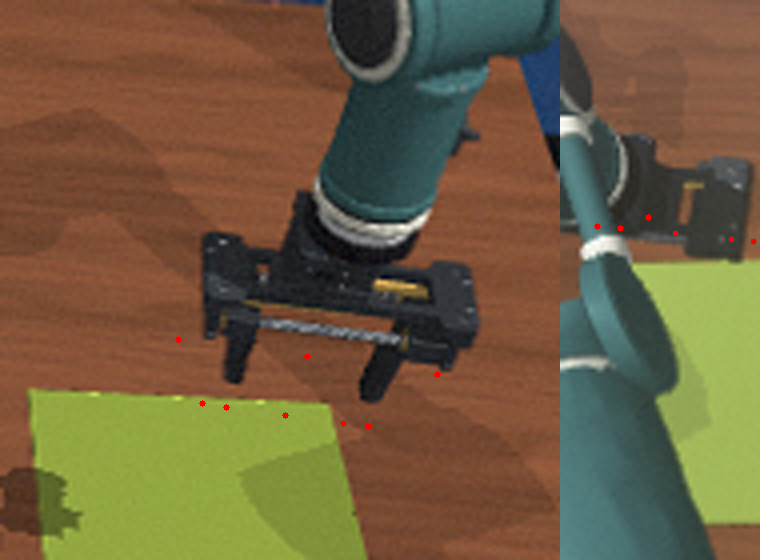

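The gripper shows about 25 px (crop scale) above and 17 px right of the projected points, an offset of roughly 20 mm. I'll lower it close to the mat, where the contact height and the picture can settle it.

Call:
{"method": "send_rows", "body": {
  "targets": [
    {"slide": [2, 0, 4], "delta_rot": [0, 0, 0], "gripper": 8.7},
    {"slide": [4, 0, 8], "delta_rot": [0, 0, 0], "gripper": 8.7},
    {"slide": [6, 0, 12], "delta_rot": [0, 0, 0], "gripper": 8.7},
    {"slide": [8, 0, 15], "delta_rot": [0, 0, 0], "gripper": 8.7},
    {"slide": [8, 0, 18], "delta_rot": [0, 0, 0], "gripper": 8.7},
    {"slide": [8, 0, 19], "delta_rot": [0, 0, 0], "gripper": 8.7},
    {"slide": [8, 0, 19], "delta_rot": [0, 0, 0], "gripper": 8.7},
    {"slide": [8, 0, 19], "delta_rot": [0, 0, 0], "gripper": 8.7},
    {"slide": [8, 0, 19], "delta_rot": [0, 0, 0], "gripper": 8.7}
  ]
}}

```text
clock: 5.98
tcp_pos: [0.5512, 0.3421, 0.0435]
tcp_rot: [3.139, 0.004, 3.065]
wrist_force: [-0.1, -0.1, 0.1]
width: 0.984
grip_force: 0.0
```

```bash
cat > g.py <<'E'
import sys
from h import *
n=sys.argv[1]
im=r.snapshot("scene")[:,:,::-1].copy();im2=r.snapshot("top")[:,:,::-1].copy();s=r.state();p=s['tcp_pos'];print(s['clock'],p,s['tcp_rot'],s['wrist_force'])
R=Ro.from_euler('xyz',s['tcp_rot']).as_matrix()
c0=(proj("scene",p)[0]-70).astype(int);c1=(proj("top",p)[0]-[25,70]).astype(int);print(c0,c1)
A=cv2.resize(im[c0[1]:c0[1]+140,c0[0]:c0[0]+140],None,fx=4,fy=4,interpolation=2);B=cv2.resize(im2[c1[1]:c1[1]+140,c1[0]:c1[0]+50],None,fx=4,fy=4,interpolation=2)
for q in([0,.044,.011],[0,-.044,.011],[0,.062,.011],[0,-.062,.011],[0,0,.011],[0,0,-.053],[0,.0935,-.053],[0,-.0935,-.053]):
    w=p+R@q
    cv2.circle(A,tuple(((proj("scene",w)[0]-c0)*4+1.5).astype(int)),3,(0,0,255),-1);cv2.circle(B,tuple(((proj("top",w)[0]-c1)*4+1.5).astype(int)),3,(0,0,255),-1)
cv2.imwrite(f"pics/g{n}.png",np.hstack([A,B]))
E
python3 g.py 4
```

```text
6.0833 [0.55111681 0.34253654 0.04369902] [3.13849309 0.004738   3.06591972] [-0.11978939 -0.28286381 -0.49042007]
[387 151] [165 128]
```

View pics/g4.png

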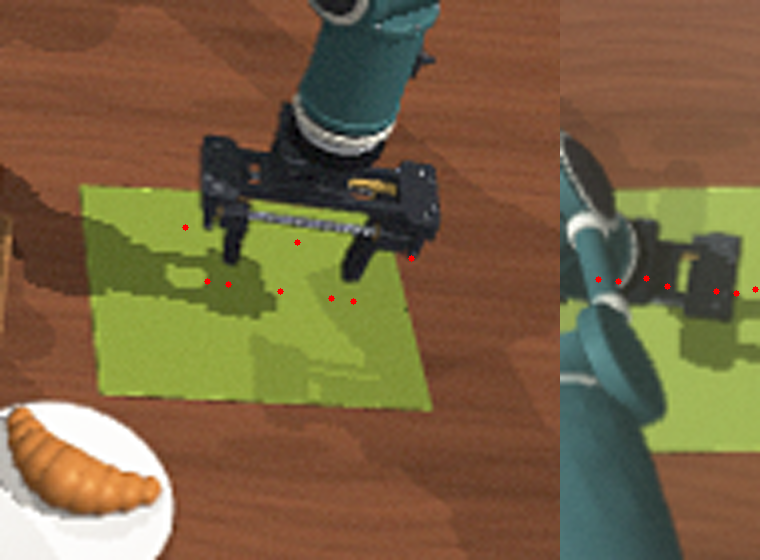

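Call:
{"method": "send_rows", "body": {
  "targets": [
    {"slide": [0, 0, 1], "delta_rot": [0, 0, 0], "gripper": 8.7},
    {"slide": [0, 0, 2], "delta_rot": [0, 0, 0], "gripper": 8.7},
    {"slide": [0, 0, 2.5], "delta_rot": [0, 0, 0], "gripper": 8.7},
    {"slide": [0, 0, 2.5], "delta_rot": [0, 0, 0], "gripper": 8.7},
    {"slide": [0, 0, 2.8], "delta_rot": [0, 0, 0], "gripper": 8.7},
    {"slide": [0, 0, 3.0], "delta_rot": [0, 0, 0], "gripper": 8.7},
    {"slide": [0, 0, 3.2], "delta_rot": [0, 0, 0], "gripper": 8.7},
    {"slide": [0, 0, 3.2], "delta_rot": [0, 0, 0], "gripper": 8.7},
    {"slide": [0, 0, 3.2], "delta_rot": [0, 0, 0], "gripper": 8.7}
  ]
}}

```text
clock: 6.83
tcp_pos: [0.5481, 0.3416, 0.0084]
tcp_rot: [-3.142, -0.0, 3.067]
wrist_force: [0.5, -0.4, 0.9]
width: 0.986
grip_force: 0.0
```

```bash
python3 g.py 5
```

```text
6.9333 [0.54829258 0.34172148 0.00861684] [3.14138723e+00 2.97154737e-04 3.06681613e+00] [ 0.6651935  -0.02261188 -0.49475361]
[384 157] [168 130]
```

View pics/g5.png

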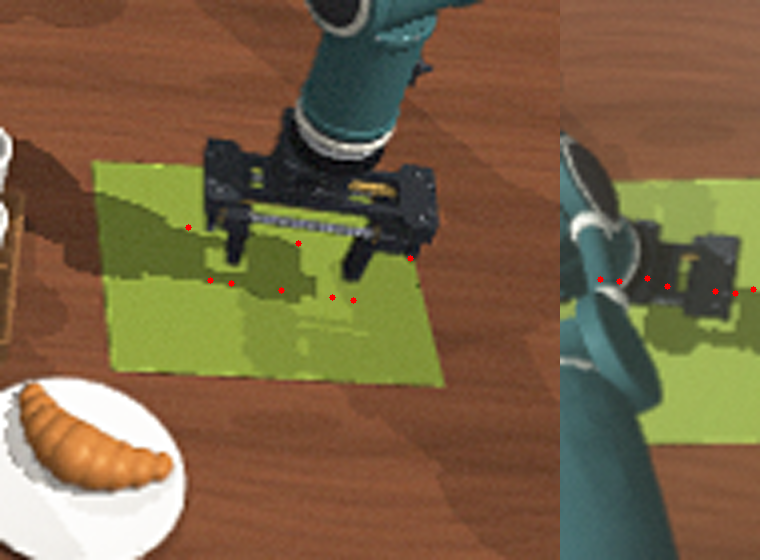

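No contact even at a TCP reading of 0.0086, so the true tool sits higher than reported, as the picture shows. I'll continue gently to contact.

Call:
{"method": "send_rows", "body": {
  "targets": [
    {"slide": [0, 0, 0.3], "delta_rot": [0, 0, 0], "gripper": 8.7},
    {"slide": [0, 0, 0.6], "delta_rot": [0, 0, 0], "gripper": 8.7},
    {"slide": [0, 0, 0.8], "delta_rot": [0, 0, 0], "gripper": 8.7},
    {"slide": [0, 0, 0.8], "delta_rot": [0, 0, 0], "gripper": 8.7}
  ]
}}

```text
clock: 7.27
tcp_pos: [0.5476, 0.3413, -0.0004]
tcp_rot: [-3.141, -0.001, 3.067]
wrist_force: [0.4, 0.2, 0.8]
width: 0.987
grip_force: 0.0
```

```bash
python3 go.py;  python3 -c "
from station import r
print(r.state(), [k for k in dir(r) if k[0]!='_'], r.finger_overhang)"
```

```text
t 7.3 [ 5.476e-01  3.413e-01 -4.000e-04] ydir 85.7 w 0.987 f [0.4 0.2 0.8]
{'clock': 7.2667, 'joint_positions': array([ 5.18732765e-01,  4.09826374e-01,  1.83582702e+00, -2.84693428e-05,
        8.97217400e-01, -9.77247387e-01]), 'joint_vel': array([-2.37525292e-04, -2.96258724e-03, -2.89938932e-03,  8.25979922e-05,
        5.35599289e-03, -1.33965347e-03]), 'effort': array([-7.84240023e-03, -5.15974510e+01, -2.95062858e+01,  2.43972597e-02,
       -9.27748333e-03,  4.62320404e-04]), 'tcp_pos': array([ 5.47590669e-01,  3.41271200e-01, -4.19203307e-04]), 'tcp_rot': array([-3.14085935e+00, -1.04709939e-03,  3.06679387e+00]), 'wrist_force': array([0.37583571, 0.19682508, 0.79284323]), 'ft_torque': array([-0.05168105,  0.02672169,  0.05787294]), 'grip_force': 0.0, 'width': 0.9872659738449784} ['IKError', 'boxes_of', 'camera_model', 'finger_overhang', 'hand_in', 'pinpoint', 'snapshot', 'state', 'trace'] 0.011
```

Call:
{"method": "send_rows", "body": {
  "targets": [
    {"slide": [0, 0, 0.3], "delta_rot": [0, 0, 0], "gripper": 8.7},
    {"slide": [0, 0, 0.6], "delta_rot": [0, 0, 0], "gripper": 8.7},
    {"slide": [0, 0, 0.6], "delta_rot": [0, 0, 0], "gripper": 8.7}
  ]
}}

```text
clock: 7.52
tcp_pos: [0.5476, 0.3413, -0.0065]
tcp_rot: [-3.141, -0.001, 3.067]
wrist_force: [-0.0, -0.7, 0.4]
width: 0.985
grip_force: 0.0
```

Call:
{"method": "send_rows", "body": {
  "targets": [
    {"slide": [0, 0, 0.2], "delta_rot": [0, 0, 0], "gripper": 8.7},
    {"slide": [0, 0, 0.4], "delta_rot": [0, 0, 0], "gripper": 8.7},
    {"slide": [0, 0, 0.4], "delta_rot": [0, 0, 0], "gripper": 8.7}
  ]
}}

```text
clock: 7.77
tcp_pos: [0.5478, 0.3414, -0.0101]
tcp_rot: [-3.141, -0.001, 3.067]
wrist_force: [0.6, -1.0, 0.9]
width: 0.99
grip_force: 0.0
```

Call:
{"method": "send_rows", "body": {
  "targets": [
    {"slide": [0, 0, 0.2], "delta_rot": [0, 0, 0], "gripper": 8.7},
    {"slide": [0, 0, 0.4], "delta_rot": [0, 0, 0], "gripper": 8.7},
    {"slide": [0, 0, 0.4], "delta_rot": [0, 0, 0], "gripper": 8.7}
  ]
}}

```text
clock: 8.02
tcp_pos: [0.5478, 0.3414, -0.0141]
tcp_rot: [-3.141, -0.001, 3.067]
wrist_force: [-0.4, 0.5, -0.3]
width: 0.986
grip_force: 0.0
```

Call:
{"method": "send_rows", "body": {
  "targets": [
    {"slide": [0, 0, 0.2], "delta_rot": [0, 0, 0], "gripper": 8.7},
    {"slide": [0, 0, 0.4], "delta_rot": [0, 0, 0], "gripper": 8.7},
    {"slide": [0, 0, 0.4], "delta_rot": [0, 0, 0], "gripper": 8.7}
  ]
}}

```text
clock: 8.27
tcp_pos: [0.5478, 0.3414, -0.0181]
tcp_rot: [-3.141, -0.001, 3.067]
wrist_force: [-1.0, -0.7, -0.7]
width: 0.987
grip_force: 0.0
```

```bash
python3 g.py 6
```

```text
8.3667 [ 0.54795688  0.34152918 -0.01779945] [-3.14137227e+00 -3.21604479e-04  3.06686930e+00] [-0.4087485   0.17844378 -0.92552471]
[382 161] [170 131]
```

Call:
{"method": "send_rows", "body": {
  "targets": [
    {"slide": [0, 0, 0.2], "delta_rot": [0, 0, 0], "gripper": 8.7},
    {"slide": [0, 0, 0.4], "delta_rot": [0, 0, 0], "gripper": 8.7},
    {"slide": [0, 0, 0.4], "delta_rot": [0, 0, 0], "gripper": 8.7}
  ]
}}

```text
clock: 8.62
tcp_pos: [0.5478, 0.3414, -0.0221]
tcp_rot: [-3.141, -0.001, 3.067]
wrist_force: [-0.2, 0.1, -0.7]
width: 0.986
grip_force: 0.0
```

```bash
python3 go.py; cat > tips.py <<'E'
from h import *
def tips(n=0):
    im=r.snapshot("scene")[:,:,::-1];s=r.state();p=s['tcp_pos'];R=Ro.from_euler('xyz',s['tcp_rot']).as_matrix()
    e=proj("scene",p+R@[0,0,.011])[0].astype(int)
    h=im.astype(int);m=((h.max(2)<75)&(h.max(2)-h.min(2)<22)).astype(np.uint8)
    x0,y0=e[0]-50,e[1]-45
    return s,e,m[y0:e[1]+25,x0:e[0]+50],(x0,y0)
if __name__=="__main__":
    s,e,m,o=tips();print(s['tcp_pos'],"expected tip",e,o)
    for i,row in enumerate(m):
        print(o[1]+i,''.join('#' if v else '.' for v in row))
E
python3 tips.py
```

```text
t 8.6 [ 0.5478  0.3414 -0.0221] ydir 85.7 w 0.986 f [-0.2  0.1 -0.7]
[ 0.54786079  0.3414357  -0.02200116] expected tip [451 234] (np.int64(401), np.int64(189))
189 ...........................................................#...#.#..................................
190 ....................................................##..........#.#.................................
191 ....................................................##........##....................................
192 ....................................................##...#...##.....................................
193 ...................................................####..##........#................................
194 ...................................................####...##.....#..................................
195 ...................................................####....#........................................
196 ...................................................#####....##......................................
197 ...................................................#####......###..............................
[... 5710 characters left out ...]
......................................................................
253 ....................................................................................................
254 ....................................................................................................
255 ....................................................................................................
256 ....................................................................................................
257 ....................................................................................................
258 ....................................................................................................
```

Call:
{"method": "send_rows", "body": {
  "targets": [
    {"slide": [0, 0, 0.2], "delta_rot": [0, 0, 0], "gripper": 8.7},
    {"slide": [0, 0, 0.4], "delta_rot": [0, 0, 0], "gripper": 8.7},
    {"slide": [0, 0, 0.4], "delta_rot": [0, 0, 0], "gripper": 8.7}
  ]
}}

```text
clock: 8.92
tcp_pos: [0.5484, 0.3418, -0.0233]
tcp_rot: [-3.142, -0.0, 3.067]
wrist_force: [-5.0, -3.5, 13.4]
width: 0.987
grip_force: 6.5
```

```bash
python3 go.py; python3 - <<'E'
from h import *
for z in(.003,.013,.023): print(z,*[atz("scene",p,z).round(4) for p in((440.5,228.5),(470,232),(455.2,230.5))])
E
```

```text
t 8.9 [ 0.5484  0.3418 -0.0233] ydir 85.7 w 0.987 f [-5.  -3.5 13.4]
0.003 [0.5548 0.2929 0.003 ] [0.5592 0.3948 0.003 ] [0.5581 0.3436 0.003 ]
0.013 [0.5632 0.2902 0.013 ] [0.5676 0.3913 0.013 ] [0.5665 0.3406 0.013 ]
0.023 [0.5716 0.2876 0.023 ] [0.576  0.3878 0.023 ] [0.5749 0.3375 0.023 ]
```

Contact came at a reported z of -0.0225, where the true tip height of 3 mm means TCP 0.014. The height reading is therefore about 36 mm too low, while x and y agree. It also explains the first grasp, whose tips stopped on the rim at 0.13. I'll use true z from now on.

Call:
{"method": "send_rows", "body": {
  "targets": [
    {"slide": [0, 0, -4], "delta_rot": [0, 0, 0], "gripper": 8.4},
    {"slide": [0, 0, -8], "delta_rot": [0, 0, 0], "gripper": 8.4},
    {"slide": [0, 0, -12], "delta_rot": [0, 0, 0], "gripper": 8.4},
    {"slide": [0, 0, -16], "delta_rot": [0, 0, 0], "gripper": 8.4},
    {"slide": [0, 0, -19], "delta_rot": [0, 0, 0], "gripper": 8.4},
    {"slide": [0, 0, -19], "delta_rot": [0, 0, 0], "gripper": 8.4},
    {"slide": [0, 0, -19], "delta_rot": [0, 0, 0], "gripper": 8.4}
  ]
}}

```text
clock: 9.5
tcp_pos: [0.55, 0.3427, 0.1679]
tcp_rot: [3.138, 0.005, 3.067]
wrist_force: [-0.6, 0.6, -0.3]
width: 0.949
grip_force: 0.0
```

```bash
sed -i "s/;R=Ro/;s['tcp_pos'][2]+=.0365;R=Ro/" go.py; python3 go.py .6075 .055 .2 85.7 .6075 .055 .1 85.7
```

```text
t 9.5 [0.55   0.3427 0.2044] ydir 85.7 w 0.949 f [-0.6  0.6 -0.3]
slide [ -7.88 -28.26   0.38] rot [0.004 0.005 0.   ]
slide [ -7.82 -28.3   10.38] rot [0.004 0.005 0.   ]
```

Call:
{"method": "send_rows", "body": {
  "targets": [
    {"slide": [-7.9, -28.3, 0.4], "delta_rot": [0, 0, 0], "gripper": 8.4},
    {"slide": [-7.9, -28.3, 0.4], "delta_rot": [0, 0, 0], "gripper": 8.4},
    {"slide": [-7.9, -28.3, 0.4], "delta_rot": [0, 0, 0], "gripper": 8.4},
    {"slide": [-7.9, -28.3, 0.4], "delta_rot": [0, 0, 0], "gripper": 8.4},
    {"slide": [-7.9, -28.3, 0.4], "delta_rot": [0, 0, 0], "gripper": 8.4},
    {"slide": [-7.9, -28.3, 0.4], "delta_rot": [0, 0, 0], "gripper": 8.4},
    {"slide": [-7.9, -28.3, 0.4], "delta_rot": [0, 0, 0], "gripper": 8.4},
    {"slide": [-7.9, -28.3, 0.4], "delta_rot": [0, 0, 0], "gripper": 8.4},
    {"slide": [-7.9, -28.3, 0.4], "delta_rot": [0, 0, 0], "gripper": 8.4},
    {"slide": [-7.9, -28.3, 0.4], "delta_rot": [0, 0, 0], "gripper": 8.4}
  ]
}}

```text
clock: 10.33
tcp_pos: [0.6045, 0.0534, 0.1584]
tcp_rot: [3.141, -0.003, 3.065]
wrist_force: [0.2, 0.2, -0.5]
width: 0.954
grip_force: 0.0
```

```bash
python3 go.py .6075 .055 .1 85.7
```

```text
t 10.3 [0.6045 0.0534 0.1949] ydir 85.6 w 0.954 f [ 0.2  0.2 -0.5]
slide [-0.32  0.18  9.49] rot [ 0.    -0.003 -0.001]
```

Call:
{"method": "send_rows", "body": {
  "targets": [
    {"slide": [-0.2, 0.1, 3.5], "delta_rot": [0, 0, 0], "gripper": 8.4},
    {"slide": [-0.2, 0.1, 7], "delta_rot": [0, 0, 0], "gripper": 8.4},
    {"slide": [-0.2, 0.1, 9.5], "delta_rot": [0, 0, 0], "gripper": 8.4},
    {"slide": [-0.2, 0.1, 9.5], "delta_rot": [0, 0, 0], "gripper": 8.4},
    {"slide": [-0.2, 0.1, 9.5], "delta_rot": [0, 0, 0], "gripper": 5},
    {"slide": [-0.2, 0.1, 9.5], "delta_rot": [0, 0, 0], "gripper": 5},
    {"slide": [-0.2, 0.1, 9.5], "delta_rot": [0, 0, 0], "gripper": 5},
    {"slide": [-0.2, 0.1, 9.5], "delta_rot": [0, 0, 0], "gripper": 5},
    {"slide": [-0.2, 0.1, 9.5], "delta_rot": [0, 0, 0], "gripper": 5},
    {"slide": [-0.2, 0.1, 9.5], "delta_rot": [0, 0, 0], "gripper": 5}
  ]
}}

```text
clock: 11.17
tcp_pos: [0.6099, 0.055, 0.0679]
tcp_rot: [3.14, 0.004, 3.067]
wrist_force: [0.3, 2.5, 5.3]
width: 0.678
grip_force: 29.7
```

```bash
python3 go.py .6 .31 .17 85.7 .6 .31 .1 85.7
```

```text
t 11.2 [0.6099 0.055  0.1044] ydir 85.7 w 0.678 f [0.3 2.5 5.3]
slide [ 2.87 25.36 -6.53] rot [0.002 0.004 0.   ]
slide [ 2.9  25.35  0.47] rot [0.002 0.004 0.   ]
```

Call:
{"method": "send_rows", "body": {
  "targets": [
    {"slide": [0, 0, -3.5], "delta_rot": [0, 0, 0], "gripper": 5},
    {"slide": [0, 0, -7], "delta_rot": [0, 0, 0], "gripper": 5},
    {"slide": [0.4, 3.5, -7], "delta_rot": [0, 0, 0], "gripper": 5},
    {"slide": [0.8, 7, -7], "delta_rot": [0, 0, 0], "gripper": 5},
    {"slide": [1.3, 11, -7], "delta_rot": [0, 0, 0], "gripper": 5},
    {"slide": [1.8, 15, -7], "delta_rot": [0, 0, 0], "gripper": 5},
    {"slide": [2.3, 19, -7], "delta_rot": [0, 0, 0], "gripper": 5},
    {"slide": [2.6, 22.5, -7], "delta_rot": [0, 0, 0], "gripper": 5},
    {"slide": [2.9, 25.4, -7], "delta_rot": [0, 0, 0], "gripper": 5},
    {"slide": [2.9, 25.4, -7], "delta_rot": [0, 0, 0], "gripper": 5}
  ]
}}

```text
clock: 12.0
tcp_pos: [0.5969, 0.3151, 0.1351]
tcp_rot: [3.139, -0.0, 3.071]
wrist_force: [-0.1, -0.7, -2.4]
width: 0.678
grip_force: 30.0
```

Call:
{"method": "send_rows", "body": {
  "targets": [
    {"slide": [0, 0, 0], "delta_rot": [0, 0, 0], "gripper": 5},
    {"slide": [0, 0, 3], "delta_rot": [0, 0, 0], "gripper": 5},
    {"slide": [0, 0, 5.5], "delta_rot": [0, 0, 0], "gripper": 5},
    {"slide": [0, 0, 6.5], "delta_rot": [0, 0, 0], "gripper": 5},
    {"slide": [0, 0, 7], "delta_rot": [0, 0, 0], "gripper": 5},
    {"slide": [0, 0, 7.2], "delta_rot": [0, 0, 0], "gripper": 5},
    {"slide": [0, 0, 7.2], "delta_rot": [0, 0, 0], "gripper": 5}
  ]
}}

```text
clock: 12.58
tcp_pos: [0.5987, 0.3081, 0.0654]
tcp_rot: [-3.141, 0.001, 3.065]
wrist_force: [-2.2, -1.7, 6.6]
width: 0.68
grip_force: 30.1
```

```bash
python3 go.py .6 .31 .1025 85.7
```

```text
t 12.6 [0.5987 0.3081 0.1019] ydir 85.6 w 0.68 f [-2.2 -1.7  6.6]
slide [-0.12  0.2  -0.06] rot [-0.001  0.001 -0.001]
```

Call:
{"method": "send_rows", "body": {
  "targets": [
    {"slide": [0, 0, 0], "delta_rot": [0, 0, 0], "gripper": 8},
    {"slide": [0, 0, 0], "delta_rot": [0, 0, 0], "gripper": 8},
    {"slide": [0, 0, 0], "delta_rot": [0, 0, 0], "gripper": 8},
    {"slide": [0, 0, 0], "delta_rot": [0, 0, 0], "gripper": 8},
    {"slide": [0, 0, -3], "delta_rot": [0, 0, 0], "gripper": 8},
    {"slide": [0, 0, -6], "delta_rot": [0, 0, 0], "gripper": 8},
    {"slide": [0, 0, -9.5], "delta_rot": [0, 0, 0], "gripper": 8},
    {"slide": [0, 0, -9.5], "delta_rot": [0, 0, 0], "gripper": 8}
  ]
}}

```text
clock: 13.25
tcp_pos: [0.6024, 0.312, 0.167]
tcp_rot: [3.135, 0.011, 3.067]
wrist_force: [1.5, 0.5, 1.0]
width: 0.912
grip_force: 0.0
```

```bash
python3 go.py .527 .0575 .195 85.7
```

```text
t 13.2 [0.6024 0.312  0.2035] ydir 85.7 w 0.912 f [1.5 0.5 1. ]
slide [  5.63 -25.94   0.63] rot [0.006 0.011 0.   ]
```

Call:
{"method": "send_rows", "body": {
  "targets": [
    {"slide": [5.6, -25.9, 0.2], "delta_rot": [0, 0, 0], "gripper": 8},
    {"slide": [5.6, -25.9, 0.2], "delta_rot": [0, 0, 0], "gripper": 8},
    {"slide": [5.6, -25.9, 0.2], "delta_rot": [0, 0, 0], "gripper": 8},
    {"slide": [5.6, -25.9, 0.2], "delta_rot": [0, 0, 0], "gripper": 8},
    {"slide": [5.6, -25.9, 0.2], "delta_rot": [0, 0, 0], "gripper": 8},
    {"slide": [5.6, -25.9, 0.2], "delta_rot": [0, 0, 0], "gripper": 8},
    {"slide": [5.6, -25.9, 0.2], "delta_rot": [0, 0, 0], "gripper": 8},
    {"slide": [5.6, -25.9, 0.2], "delta_rot": [0, 0, 0], "gripper": 8},
    {"slide": [5.6, -25.9, 0.2], "delta_rot": [0, 0, 0], "gripper": 8},
    {"slide": [5.6, -25.9, 0.2], "delta_rot": [0, 0, 0], "gripper": 8}
  ]
}}

```text
clock: 14.08
tcp_pos: [0.5232, 0.0564, 0.1566]
tcp_rot: [3.141, 0.001, 3.067]
wrist_force: [0.1, 0.5, -0.3]
width: 0.909
grip_force: 0.0
```

```bash
python3 go.py .527 .0575 .1 85.7
```

```text
t 14.1 [0.5232 0.0564 0.1931] ydir 85.7 w 0.909 f [ 0.1  0.5 -0.3]
slide [-0.36  0.14  9.31] rot [0.001 0.001 0.   ]
```

Call:
{"method": "send_rows", "body": {
  "targets": [
    {"slide": [-0.3, 0.1, 3.5], "delta_rot": [0, 0, 0], "gripper": 8},
    {"slide": [-0.3, 0.1, 7], "delta_rot": [0, 0, 0], "gripper": 8},
    {"slide": [-0.3, 0.1, 9.3], "delta_rot": [0, 0, 0], "gripper": 8},
    {"slide": [-0.3, 0.1, 9.3], "delta_rot": [0, 0, 0], "gripper": 8},
    {"slide": [-0.3, 0.1, 9.3], "delta_rot": [0, 0, 0], "gripper": 5},
    {"slide": [-0.3, 0.1, 9.3], "delta_rot": [0, 0, 0], "gripper": 5},
    {"slide": [-0.3, 0.1, 9.3], "delta_rot": [0, 0, 0], "gripper": 5},
    {"slide": [-0.3, 0.1, 9.3], "delta_rot": [0, 0, 0], "gripper": 5},
    {"slide": [-0.3, 0.1, 9.3], "delta_rot": [0, 0, 0], "gripper": 5},
    {"slide": [-0.3, 0.1, 9.3], "delta_rot": [0, 0, 0], "gripper": 5}
  ]
}}

```text
clock: 14.92
tcp_pos: [0.5279, 0.057, 0.0656]
tcp_rot: [3.14, 0.004, 3.066]
wrist_force: [-0.3, 2.6, 6.7]
width: 0.657
grip_force: 29.7
```

```bash
python3 go.py .515 .31 .17 85.7 .515 .31 .1 85.7
```

```text
t 14.9 [0.5279 0.057  0.1021] ydir 85.7 w 0.657 f [-0.3  2.6  6.7]
slide [ 3.15 25.14 -6.77] rot [ 0.001  0.004 -0.   ]
slide [ 3.18 25.13  0.23] rot [ 0.001  0.004 -0.   ]
```

Call:
{"method": "send_rows", "body": {
  "targets": [
    {"slide": [0, 0, -3.5], "delta_rot": [0, 0, 0], "gripper": 5},
    {"slide": [0, 0, -7], "delta_rot": [0, 0, 0], "gripper": 5},
    {"slide": [0.4, 3.5, -7], "delta_rot": [0, 0, 0], "gripper": 5},
    {"slide": [0.8, 7, -7], "delta_rot": [0, 0, 0], "gripper": 5},
    {"slide": [1.3, 11, -7], "delta_rot": [0, 0, 0], "gripper": 5},
    {"slide": [1.8, 15, -7], "delta_rot": [0, 0, 0], "gripper": 5},
    {"slide": [2.4, 19, -7], "delta_rot": [0, 0, 0], "gripper": 5},
    {"slide": [2.8, 22.5, -7], "delta_rot": [0, 0, 0], "gripper": 5},
    {"slide": [3.2, 25.2, -7], "delta_rot": [0, 0, 0], "gripper": 5},
    {"slide": [3.2, 25.2, -7], "delta_rot": [0, 0, 0], "gripper": 5}
  ]
}}

```text
clock: 15.75
tcp_pos: [0.5118, 0.3148, 0.1332]
tcp_rot: [3.14, -0.0, 3.07]
wrist_force: [0.6, -0.5, -1.6]
width: 0.656
grip_force: 29.8
```

Call:
{"method": "send_rows", "body": {
  "targets": [
    {"slide": [0, 0, 0], "delta_rot": [0, 0, 0], "gripper": 5},
    {"slide": [0, 0, 3], "delta_rot": [0, 0, 0], "gripper": 5},
    {"slide": [0, 0, 5.5], "delta_rot": [0, 0, 0], "gripper": 5},
    {"slide": [0, 0, 6.5], "delta_rot": [0, 0, 0], "gripper": 5},
    {"slide": [0, 0, 7], "delta_rot": [0, 0, 0], "gripper": 5},
    {"slide": [0, 0, 7.2], "delta_rot": [0, 0, 0], "gripper": 5},
    {"slide": [0, 0, 7.2], "delta_rot": [0, 0, 0], "gripper": 5}
  ]
}}

```text
clock: 16.33
tcp_pos: [0.5132, 0.3084, 0.0635]
tcp_rot: [-3.14, -0.0, 3.066]
wrist_force: [-2.4, -4.7, 7.3]
width: 0.656
grip_force: 30.8
```

Call:
{"method": "send_rows", "body": {
  "targets": [
    {"slide": [0, 0, 0], "delta_rot": [0, 0, 0], "gripper": 8},
    {"slide": [0, 0, 0], "delta_rot": [0, 0, 0], "gripper": 8},
    {"slide": [0, 0, 0], "delta_rot": [0, 0, 0], "gripper": 8},
    {"slide": [0, 0, 0], "delta_rot": [0, 0, 0], "gripper": 8},
    {"slide": [0, 0, -3], "delta_rot": [0, 0, 0], "gripper": 8},
    {"slide": [0, 0, -6], "delta_rot": [0, 0, 0], "gripper": 8},
    {"slide": [0, 0, -9.5], "delta_rot": [0, 0, 0], "gripper": 8},
    {"slide": [0, 0, -9.5], "delta_rot": [0, 0, 0], "gripper": 8}
  ]
}}

```text
clock: 17.0
tcp_pos: [0.5171, 0.3125, 0.1645]
tcp_rot: [3.135, 0.01, 3.067]
wrist_force: [1.1, -0.6, 1.0]
width: 0.905
grip_force: 0.0
```

```bash
python3 go.py .517 -.0475 .195 85.7
```

```text
t 17.0 [0.5171 0.3125 0.201 ] ydir 85.7 w 0.905 f [ 1.1 -0.6  1. ]
slide [ -2.68 -35.91   0.38] rot [0.007 0.01  0.   ]
```

Call:
{"method": "send_rows", "body": {
  "targets": [
    {"slide": [-2.8, -35.7, 0.1], "delta_rot": [0, 0, 0], "gripper": 8.2},
    {"slide": [-2.8, -35.7, 0.1], "delta_rot": [0, 0, 0], "gripper": 8.2},
    {"slide": [-2.8, -35.7, 0.1], "delta_rot": [0, 0, 0], "gripper": 8.2},
    {"slide": [-2.8, -35.7, 0.1], "delta_rot": [0, 0, 0], "gripper": 8.2},
    {"slide": [-2.8, -35.7, 0.1], "delta_rot": [0, 0, 0], "gripper": 8.2},
    {"slide": [-2.8, -35.7, 0.1], "delta_rot": [0, 0, 0], "gripper": 8.2},
    {"slide": [-2.8, -35.7, 0.1], "delta_rot": [0, 0, 0], "gripper": 8.2},
    {"slide": [-2.8, -35.7, 0.1], "delta_rot": [0, 0, 0], "gripper": 8.2},
    {"slide": [-2.8, -35.7, 0.1], "delta_rot": [0, 0, 0], "gripper": 8.2},
    {"slide": [-2.8, -35.7, 0.1], "delta_rot": [0, 0, 0], "gripper": 8.2}
  ]
}}

```text
clock: 17.83
tcp_pos: [0.5138, -0.0524, 0.1553]
tcp_rot: [-3.14, 0.0, 3.062]
wrist_force: [-0.0, 0.2, 0.1]
width: 0.929
grip_force: 0.0
```

Call:
{"method": "send_rows", "body": {
  "targets": [
    {"slide": [0, 0, 0], "delta_rot": [0, 0, 0], "gripper": 8.2},
    {"slide": [0, 0, 0], "delta_rot": [0, 0, 0], "gripper": 8.2},
    {"slide": [0, 0, 0], "delta_rot": [0, 0, 0], "gripper": 8.2}
  ]
}}

```text
clock: 18.08
tcp_pos: [0.5139, -0.0468, 0.1552]
tcp_rot: [3.141, -0.0, 3.068]
wrist_force: [-0.1, 0.1, 0.2]
width: 0.932
grip_force: 0.0
```

```bash
python3 go.py .517 -.0475 .1 85.7
```

```text
t 18.1 [ 0.5139 -0.0468  0.1917] ydir 85.8 w 0.932 f [-0.1  0.1  0.2]
slide [-0.32 -0.06  9.17] rot [ 0.    -0.     0.001]
```

Call:
{"method": "send_rows", "body": {
  "targets": [
    {"slide": [-0.2, 0, 3.5], "delta_rot": [0, 0, 0], "gripper": 8.2},
    {"slide": [-0.2, 0, 7], "delta_rot": [0, 0, 0], "gripper": 8.2},
    {"slide": [-0.2, 0, 9.2], "delta_rot": [0, 0, 0], "gripper": 8.2},
    {"slide": [-0.2, 0, 9.2], "delta_rot": [0, 0, 0], "gripper": 8.2},
    {"slide": [-0.2, 0, 9.2], "delta_rot": [0, 0, 0], "gripper": 5},
    {"slide": [-0.2, 0, 9.2], "delta_rot": [0, 0, 0], "gripper": 5},
    {"slide": [-0.2, 0, 9.2], "delta_rot": [0, 0, 0], "gripper": 5},
    {"slide": [-0.2, 0, 9.2], "delta_rot": [0, 0, 0], "gripper": 5},
    {"slide": [-0.2, 0, 9.2], "delta_rot": [0, 0, 0], "gripper": 5},
    {"slide": [-0.2, 0, 9.2], "delta_rot": [0, 0, 0], "gripper": 5}
  ]
}}

```text
clock: 18.92
tcp_pos: [0.5179, -0.048, 0.0656]
tcp_rot: [3.141, 0.004, 3.067]
wrist_force: [0.6, 2.3, 6.9]
width: 0.659
grip_force: 29.6
```

```bash
python3 go.py .44 .3 .17 85.7 .44 .3 .1 85.7
```

```text
t 18.9 [ 0.5179 -0.048   0.1021] ydir 85.7 w 0.659 f [0.6 2.3 6.9]
slide [10.35 34.12 -6.82] rot [0.    0.004 0.   ]
slide [10.38 34.11  0.18] rot [0.    0.004 0.   ]
```

Call:
{"method": "send_rows", "body": {
  "targets": [
    {"slide": [0, 0, -3.5], "delta_rot": [0, 0, 0], "gripper": 5},
    {"slide": [0, 0, -7], "delta_rot": [0, 0, 0], "gripper": 5},
    {"slide": [0, 0, -11], "delta_rot": [0, 0, 0], "gripper": 5},
    {"slide": [0, 3.5, -11], "delta_rot": [0, 0, 0], "gripper": 5},
    {"slide": [0, 7, -11], "delta_rot": [0, 0, 0], "gripper": 5},
    {"slide": [0, 11, -11], "delta_rot": [0, 0, 0], "gripper": 5},
    {"slide": [1, 15, -11], "delta_rot": [0, 0, 0], "gripper": 5},
    {"slide": [2.5, 18.5, -11], "delta_rot": [0, 0, 0], "gripper": 5},
    {"slide": [5, 21, -11], "delta_rot": [0, 0, 0], "gripper": 5},
    {"slide": [7, 24, -11], "delta_rot": [0, 0, 0], "gripper": 5}
  ]
}}

```text
clock: 19.75
tcp_pos: [0.4624, 0.1972, 0.173]
tcp_rot: [-3.141, -0.001, 3.067]
wrist_force: [0.2, 0.7, -2.0]
width: 0.66
grip_force: 29.6
```

Call:
{"method": "send_rows", "body": {
  "targets": [
    {"slide": [1.5, 3.5, 0], "delta_rot": [0, 0, 0], "gripper": 5},
    {"slide": [2.6, 6.2, 0], "delta_rot": [0, 0, 0], "gripper": 5},
    {"slide": [2.6, 6.2, 0], "delta_rot": [0, 0, 0], "gripper": 5},
    {"slide": [2.6, 6.2, 4], "delta_rot": [0, 0, 0], "gripper": 5},
    {"slide": [2.6, 6.2, 8], "delta_rot": [0, 0, 0], "gripper": 5},
    {"slide": [2.6, 6.2, 10], "delta_rot": [0, 0, 0], "gripper": 5},
    {"slide": [2.6, 6.2, 10.7], "delta_rot": [0, 0, 0], "gripper": 5},
    {"slide": [2.6, 6.2, 11.1], "delta_rot": [0, 0, 0], "gripper": 5},
    {"slide": [2.6, 6.2, 11.2], "delta_rot": [0, 0, 0], "gripper": 5},
    {"slide": [2.6, 6.2, 11.2], "delta_rot": [0, 0, 0], "gripper": 5}
  ]
}}

```text
clock: 20.58
tcp_pos: [0.4435, 0.2588, 0.0639]
tcp_rot: [-3.139, 0.0, 3.067]
wrist_force: [-4.3, -5.4, 10.3]
width: 0.658
grip_force: 30.6
```

Call:
{"method": "send_rows", "body": {
  "targets": [
    {"slide": [0, 0, 0], "delta_rot": [0, 0, 0], "gripper": 8},
    {"slide": [0, 0, 0], "delta_rot": [0, 0, 0], "gripper": 8},
    {"slide": [0, 0, 0], "delta_rot": [0, 0, 0], "gripper": 8},
    {"slide": [0, 0, 0], "delta_rot": [0, 0, 0], "gripper": 8},
    {"slide": [0, 0, -3], "delta_rot": [0, 0, 0], "gripper": 8},
    {"slide": [0, 0, -6], "delta_rot": [0, 0, 0], "gripper": 8},
    {"slide": [0, 0, -9.5], "delta_rot": [0, 0, 0], "gripper": 8},
    {"slide": [0, 0, -13], "delta_rot": [0, 0, 0], "gripper": 8.7},
    {"slide": [0, 0, -13], "delta_rot": [0, 0, 0], "gripper": 8.7}
  ]
}}

```text
clock: 21.33
tcp_pos: [0.4473, 0.2626, 0.1996]
tcp_rot: [3.134, 0.011, 3.067]
wrist_force: [0.9, 0.1, 0.5]
width: 0.989
grip_force: 0.0
```

```bash
python3 go.py;python3 - <<'E'
from h import *
np.set_printoptions(precision=3,suppress=True)
for t,zs in(("beaker1",(.003,.005)),("jar1",(.036,))):
  for c in("scene","top"):
    r.snapshot(c)
    print(t,c,[(round(d['p'],2),(d['centre']*W).round(0).tolist(),atz(c,d['centre']*W,zs[0])) for d in r.pinpoint(t,c) if d['p']>.25])
# lid centres: bright pixels in the turntable area
im=r.snapshot("top");m=(im.min(2)>215).astype(np.uint8);m[:,:335]=0;m[:,430:]=0;m[:168]=0
n,l,st,ce=cv2.connectedComponentsWithStats(m)
for i in range(1,n):
    if st[i,4]>60: print("lid",st[i],ce[i],atz("top",ce[i],.1))
E
```

```text
t 21.3 [0.4473 0.2626 0.2361] ydir 85.7 w 0.989 f [0.9 0.1 0.5]
beaker1 scene [(0.94, [362.0, 179.0], array([0.339, 0.009, 0.003])), (0.93, [445.0, 217.0], array([0.499, 0.314, 0.003])), (0.9, [445.0, 238.0], array([0.598, 0.306, 0.003])), (0.58, [426.0, 206.0], array([0.453, 0.249, 0.003]))]
beaker1 top [(0.91, [206.0, 188.0], array([0.596, 0.302, 0.003])), (0.61, [202.0, 217.0], array([0.493, 0.311, 0.003])), (0.58, [288.0, 255.0], array([ 0.365, -0.006,  0.003])), (0.41, [377.0, 210.0], array([ 0.533, -0.321,  0.003]))]
jar1 scene [(0.88, [194.0, 202.0], array([ 0.559, -0.58 ,  0.036])), (0.85, [293.0, 190.0], array([ 0.46 , -0.24 ,  0.036])), (0.76, [204.0, 165.0], array([ 0.37 , -0.598,  0.036])), (0.56, [250.0, 193.0], array([ 0.49 , -0.393,  0.036]))]
jar1 top [(0.95, [455.0, 214.0], array([ 0.524, -0.596,  0.036])), (0.55, [362.0, 235.0], array([ 0.443, -0.265,  0.036])), (0.55, [398.0, 222.0], array([ 0.489, -0.393,  0.036])), (0.54, [463.0, 268.0], array([ 0.335, -0.62 ,  0.036]))]
lid [393 212  19  19 252] [402.813 220.968] [ 0.49  -0.395  0.1  ]
lid [352 226  19  18 275] [361.342 234.36 ] [ 0.441 -0.256  0.1  ]
```

```bash
cat > lids.py <<'E'
from h import *
np.set_printoptions(precision=4,suppress=True)
def lids(save=None):
    out=[]
    im=r.snapshot("top")
    if save: cv2.imwrite(f"pics/{save}t.png",im[:,:,::-1])
    m=(im.min(2)>205).astype(np.uint8);m[:,325:][:, :110]&=1;m[:,:325]=0;m[:,435:]=0;m[:168]=0
    n,l,st,ce=cv2.connectedComponentsWithStats(m)
    T=[(st[i,4],ce[i]) for i in range(1,n) if st[i,4]>60]
    im=r.snapshot("scene")
    if save: cv2.imwrite(f"pics/{save}s.png",im[:,:,::-1])
    S=[d['centre']*W for d in r.pinpoint("jar1","scene") if d['p']>.25]
    for a,c in T: print("lid",a,c,"@z.1",atz("top",c,.1),"origin px in scene",proj("scene",[*atz("top",c,.1)[:2],.036])[0].round(0))
    print("scene origins",[(s.round(0).tolist(),atz("scene",s,.036)) for s in S])
if __name__=="__main__":
    import sys;lids(*sys.argv[1:])
E
python3 lids.py L1; python3 - <<'E'
import cv2,numpy as np
a=cv2.imread("pics/L1s.png")[140:250,200:480];b=cv2.imread("pics/L1t.png")[150:260,150:430]
cv2.imwrite("pics/L1.png",cv2.resize(np.vstack([a,b]),None,fx=2.7,fy=2.7,interpolation=2))
E
```

```text
lid 256 [402.8086 220.9961] @z.1 [ 0.4901 -0.3953  0.1   ] origin px in scene [249. 192.]
lid 280 [361.3714 234.4214] @z.1 [ 0.441  -0.2556  0.1   ] origin px in scene [290. 186.]
scene origins [([290.0, 189.0], array([ 0.455 , -0.2527,  0.036 ])), ([248.0, 192.0], array([ 0.49  , -0.3985,  0.036 ])), ([203.0, 166.0], array([ 0.3753, -0.6009,  0.036 ])), ([193.0, 202.0], array([ 0.5582, -0.5829,  0.036 ]))]
```

View pics/L1.png

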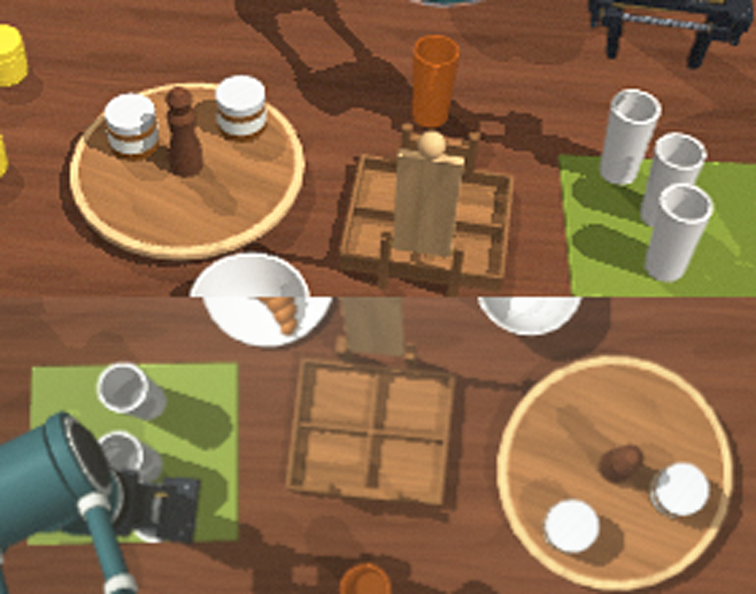

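The picture shows three beakers upright on the mat and the carrier empty. The jars have moved on the turntable, with lids in the lower half at (682,490) and (572,525). The mill still stands, and the carrier's cross is at (374,432).

```bash
python3 - <<'E'
from h import *
np.set_printoptions(precision=4,suppress=True)
f=lambda p:atz("top",[(p[0]+.5)/2.7-.5+150,(p[1]-297+.5)/2.7-.5+150],.028)
C=[f(p) for p in((303,360),(457,373),(443,507),(287,490),(373,432))];print(np.array(C),np.mean(C[:4],0))
g=lambda p:atz("scene",[(p[0]+.5)/2.7-.5+200,(p[1]+.5)/2.7-.5+140],.028)
D=[g(p) for p in((359,155),(513,177),(500,280),(340,257))];print(np.array(D),np.mean(D,0))
E
python3 go.py .46 .05 .21 85.7
```

```text
[[ 0.6539  0.0972  0.028 ]
 [ 0.6422 -0.1081  0.028 ]
 [ 0.4638 -0.0946  0.028 ]
 [ 0.4803  0.1106  0.028 ]
 [ 0.5601  0.0006  0.028 ]] [0.56   0.0013 0.028 ]
[[ 0.4716 -0.0937  0.028 ]
 [ 0.488   0.1122  0.028 ]
 [ 0.6607  0.0968  0.028 ]
 [ 0.6469 -0.1021  0.028 ]] [0.5668 0.0033 0.028 ]
t 21.9 [0.4424 0.2601 0.2272] ydir 85.7 w 0.988 f [0.7 0.2 0.6]
slide [ -3.32 -20.82   1.73] rot [-0.001 -0.001  0.   ]
```

Call:
{"method": "send_rows", "body": {
  "targets": [
    {"slide": [-1.9, -25, 1.7], "delta_rot": [0, 0, 0], "gripper": 8.7},
    {"slide": [-1.9, -25, 1.7], "delta_rot": [0, 0, 0], "gripper": 8.7},
    {"slide": [-1.9, -25, 1.7], "delta_rot": [0, 0, 0], "gripper": 8.7},
    {"slide": [-1.9, -25, 1.7], "delta_rot": [0, 0, 0], "gripper": 8.7},
    {"slide": [-1.9, -25, 1.7], "delta_rot": [0, 0, 0], "gripper": 8.7},
    {"slide": [-3.9, -51.4, 1.7], "delta_rot": [0, 0, 0], "gripper": 8.7},
    {"slide": [-3.9, -51.4, 1.7], "delta_rot": [0, 0, 0], "gripper": 8.7},
    {"slide": [-3.9, -51.4, 1.7], "delta_rot": [0, 0, 0], "gripper": 8.7},
    {"slide": [-3.9, -51.4, 1.7], "delta_rot": [0, 0, 0], "gripper": 8.7}
  ]
}}

```text
clock: 22.68
tcp_pos: [0.4427, -0.1163, 0.1759]
tcp_rot: [-3.142, 0.001, 3.067]
wrist_force: [1.2, 0.5, 0.4]
width: 0.988
grip_force: 0.0
```

```bash
python3 go.py .442 -.2555 .21 85.7
```

```text
t 22.7 [ 0.4427 -0.1163  0.2124] ydir 85.7 w 0.988 f [1.2 0.5 0.4]
slide [ -0.97 -13.89   0.24] rot [-0.     0.001  0.   ]
```

Call:
{"method": "send_rows", "body": {
  "targets": [
    {"slide": [-1, -13.5, 0], "delta_rot": [0, 0, 0], "gripper": 8.7},
    {"slide": [-1, -13.5, 0], "delta_rot": [0, 0, 0], "gripper": 8.7},
    {"slide": [-1, -13.5, 0], "delta_rot": [0, 0, 0], "gripper": 8.7},
    {"slide": [-1, -13.5, 0], "delta_rot": [0, 0, 0], "gripper": 8.7},
    {"slide": [-1, -13.5, 0], "delta_rot": [0, 0, 0], "gripper": 8.7},
    {"slide": [-1, -13.5, 0], "delta_rot": [0, 0, 0], "gripper": 8.7},
    {"slide": [-1, -13.5, 0], "delta_rot": [0, 0, 0], "gripper": 8.7},
    {"slide": [-1, -13.5, 0], "delta_rot": [0, 0, 0], "gripper": 8.7}
  ]
}}

```text
clock: 23.35
tcp_pos: [0.443, -0.2479, 0.1755]
tcp_rot: [3.141, -0.0, 3.069]
wrist_force: [-0.4, -0.4, 0.2]
width: 0.988
grip_force: 0.0
```

```bash
python3 lids.py; python3 go.py .442 -.2555 .077 85.7
```

```text
lid 110 [404.6091 216.7   ] @z.1 [ 0.5049 -0.4014  0.1   ] origin px in scene [247. 195.]
lid 64 [338.6562 290.0781] @z.1 [ 0.2549 -0.1832  0.1   ] origin px in scene [315. 154.]
scene origins [([247.0, 196.0], array([ 0.5102, -0.3977,  0.036 ])), ([203.0, 168.0], array([ 0.3821, -0.5982,  0.036 ])), ([293.0, 186.0], array([ 0.4387, -0.2445,  0.036 ])), ([191.0, 204.0], array([ 0.5678, -0.5877,  0.036 ]))]
t 23.5 [ 0.4432 -0.2483  0.2123] ydir 85.8 w 0.989 f [ 0.9 -0.5 -0.1]
slide [ 0.07 -0.73 13.53] rot [0.    0.    0.002]
```

```bash
cat > sl.py <<'E'
from h import *
import sys
def f(im):
    h=im.astype(int);m=((h.min(2)>165)&(h.max(2)-h.min(2)<30)).astype(np.uint8);m[:,:215]=0;m[:,330:]=0;m[:165]=0;m[228:]=0
    n,l,st,ce=cv2.connectedComponentsWithStats(m)
    for i in range(1,n):
        if st[i,4]>40: x,y,w,hh,a=st[i];print("bbox",x,y,w,hh,a,"top edge mid",x+(w-1)/2,y, "->", atz("scene",(x+(w-1)/2,y),.1).round(4)-[-.033,0,0])
if len(sys.argv)>1: f(cv2.imread("pics/"+sys.argv[1])[:,:,::-1])
else: f(r.snapshot("scene"))
E
python3 sl.py L1s.png; python3 sl.py; python3 sl.py; python3 go.py
```

```text
bbox 280 168 18 15 204 top edge mid 288.5 168 -> [ 0.4468 -0.2607  0.1   ]
bbox 239 175 18 15 191 top edge mid 247.5 175 -> [ 0.499  -0.3998  0.1   ]
bbox 287 182 11 8 42 top edge mid 292.0 182 -> [ 0.5157 -0.2378  0.1   ]
bbox 280 168 18 15 198 top edge mid 288.5 168 -> [ 0.4468 -0.2607  0.1   ]
bbox 239 175 18 15 194 top edge mid 247.5 175 -> [ 0.499  -0.3998  0.1   ]
bbox 287 182 11 8 41 top edge mid 292.0 182 -> [ 0.5157 -0.2378  0.1   ]
bbox 280 168 18 15 197 top edge mid 288.5 168 -> [ 0.4468 -0.2607  0.1   ]
bbox 239 175 18 15 195 top edge mid 247.5 175 -> [ 0.499  -0.3998  0.1   ]
bbox 287 182 11 8 41 top edge mid 292.0 182 -> [ 0.5157 -0.2378  0.1   ]
t 23.6 [ 0.4432 -0.2487  0.2124] ydir 85.8 w 0.99 f [ 0.2  0.7 -0.7]
```

The jars are at rest, so only the earlier reading was noisy. I'll descend on J1.

Call:
{"method": "send_rows", "body": {
  "targets": [
    {"slide": [0, -0.8, 4], "delta_rot": [0, 0, 0], "gripper": 8.7},
    {"slide": [0, -0.8, 8], "delta_rot": [0, 0, 0], "gripper": 8.7},
    {"slide": [0, -0.8, 11.5], "delta_rot": [0, 0, 0], "gripper": 8.7},
    {"slide": [0, -0.8, 13.4], "delta_rot": [0, 0, 0], "gripper": 8.7},
    {"slide": [0, -0.8, 13.4], "delta_rot": [0, 0, 0], "gripper": 8.7}
  ]
}}

```text
clock: 24.02
tcp_pos: [0.4384, -0.2546, 0.0367]
tcp_rot: [3.137, -0.009, 3.067]
wrist_force: [-0.7, 0.3, -0.1]
width: 0.989
grip_force: 0.0
```

Call:
{"method": "send_rows", "body": {
  "targets": [
    {"slide": [0, 0, 0], "delta_rot": [0, 0, 0], "gripper": 5},
    {"slide": [0, 0, 0], "delta_rot": [0, 0, 0], "gripper": 5},
    {"slide": [0, 0, 0], "delta_rot": [0, 0, 0], "gripper": 5},
    {"slide": [0, 0, 0], "delta_rot": [0, 0, 0], "gripper": 5},
    {"slide": [0, 0, 0], "delta_rot": [0, 0, 0], "gripper": 5}
  ]
}}

```text
clock: 24.43
tcp_pos: [0.4441, -0.2586, 0.044]
tcp_rot: [-3.14, 0.004, 3.067]
wrist_force: [-0.1, 1.4, 6.0]
width: 0.736
grip_force: 30.0
```

```bash
python3 go.py .5164 -.0452 .137 85.7 .5164 -.0452 .046 85.7
```

```text
t 24.4 [ 0.4441 -0.2586  0.0805] ydir 85.7 w 0.736 f [-0.1  1.4  6. ]
slide [-5.64 21.81 -5.67] rot [-0.002  0.004  0.   ]
slide [-5.61 21.82  3.43] rot [-0.002  0.004  0.   ]
```

Call:
{"method": "send_rows", "body": {
  "targets": [
    {"slide": [0, 0, -3.5], "delta_rot": [0, 0, 0], "gripper": 5},
    {"slide": [0, 0, -7], "delta_rot": [0, 0, 0], "gripper": 5},
    {"slide": [-0.5, 3.5, -7], "delta_rot": [0, 0, 0], "gripper": 5},
    {"slide": [-1.4, 7, -7], "delta_rot": [0, 0, 0], "gripper": 5},
    {"slide": [-2.3, 10.5, -7], "delta_rot": [0, 0, 0], "gripper": 5},
    {"slide": [-3.5, 14, -7], "delta_rot": [0, 0, 0], "gripper": 5},
    {"slide": [-4.5, 17.5, -7], "delta_rot": [0, 0, 0], "gripper": 5},
    {"slide": [-5.3, 20.5, -7], "delta_rot": [0, 0, 0], "gripper": 5},
    {"slide": [-5.6, 21.8, -7], "delta_rot": [0, 0, 0], "gripper": 5},
    {"slide": [-5.6, 21.8, -7], "delta_rot": [0, 0, 0], "gripper": 5}
  ]
}}

```text
clock: 25.27
tcp_pos: [0.5153, -0.0416, 0.112]
tcp_rot: [3.141, 0.001, 3.07]
wrist_force: [-0.5, -0.5, -2.4]
width: 0.744
grip_force: 30.0
```

Call:
{"method": "send_rows", "body": {
  "targets": [
    {"slide": [0, 0, 0], "delta_rot": [0, 0, 0], "gripper": 5},
    {"slide": [0, 0, 0], "delta_rot": [0, 0, 0], "gripper": 5},
    {"slide": [0, 0, 0], "delta_rot": [0, 0, 0], "gripper": 5}
  ]
}}

```text
clock: 25.52
tcp_pos: [0.5141, -0.0454, 0.1117]
tcp_rot: [-3.141, -0.0, 3.066]
wrist_force: [0.0, -0.4, -3.4]
width: 0.739
grip_force: 30.0
```

```bash
python3 go.py .5164 -.0452 .05 85.7
```

```text
t 25.5 [ 0.5141 -0.0454  0.1482] ydir 85.7 w 0.739 f [ 0.  -0.4 -3.4]
slide [-0.23  0.04  9.82] rot [-0.    -0.    -0.001]
```

Call:
{"method": "send_rows", "body": {
  "targets": [
    {"slide": [-0.2, 0, 3], "delta_rot": [0, 0, 0], "gripper": 5},
    {"slide": [-0.2, 0, 6], "delta_rot": [0, 0, 0], "gripper": 5},
    {"slide": [-0.2, 0, 8], "delta_rot": [0, 0, 0], "gripper": 5},
    {"slide": [-0.2, 0, 9], "delta_rot": [0, 0, 0], "gripper": 5},
    {"slide": [-0.2, 0, 9.6], "delta_rot": [0, 0, 0], "gripper": 5},
    {"slide": [-0.2, 0, 10.0], "delta_rot": [0, 0, 0], "gripper": 5},
    {"slide": [-0.2, 0, 10.2], "delta_rot": [0, 0, 0], "gripper": 5},
    {"slide": [-0.2, 0, 10.2], "delta_rot": [0, 0, 0], "gripper": 5}
  ]
}}

```text
clock: 26.18
tcp_pos: [0.5158, -0.0453, 0.0129]
tcp_rot: [-3.141, -0.003, 3.067]
wrist_force: [-10.8, -0.4, 18.0]
width: 0.742
grip_force: 30.0
```

```bash
python3 go.py .49 -.396 .21 10
```

```text
t 26.2 [ 0.5158 -0.0453  0.0494] ydir 85.7 w 0.742 f [-10.8  -0.4  18. ]
slide [-1.000e-02 -3.517e+01 -1.604e+01] rot [-0.002 -0.002  1.321]
```

Call:
{"method": "send_rows", "body": {
  "targets": [
    {"slide": [0, 0, -0.1], "delta_rot": [0, 0, 0], "gripper": 8.2},
    {"slide": [0, 0, -0.1], "delta_rot": [0, 0, 0], "gripper": 8.2},
    {"slide": [0, 0, -0.1], "delta_rot": [0, 0, 0], "gripper": 8.2},
    {"slide": [0, 0, -0.1], "delta_rot": [0, 0, 0], "gripper": 8.2},
    {"slide": [0, 0, -3], "delta_rot": [0, 0, 0], "gripper": 8.2},
    {"slide": [0, 0, -6.5], "delta_rot": [0, 0, 0], "gripper": 8.2},
    {"slide": [0, 0, -10], "delta_rot": [0, 0, 0], "gripper": 8.7},
    {"slide": [0, 0, -14], "delta_rot": [0, 0, 0], "gripper": 8.7},
    {"slide": [0, 0, -18], "delta_rot": [0, 0, 0], "gripper": 8.7},
    {"slide": [0, 0, -18], "delta_rot": [0, 0, 0], "gripper": 8.7}
  ]
}}

```text
clock: 27.02
tcp_pos: [0.5223, -0.0453, 0.1994]
tcp_rot: [-3.141, 0.016, 3.067]
wrist_force: [1.4, -0.8, 1.2]
width: 0.989
grip_force: 0.0
```

```bash
python3 lids.py; python3 sl.py; python3 go.py .46 -.2 .23 10
```

```text
lid 258 [402.8915 220.5853] @z.1 [ 0.4915 -0.3956  0.1   ] origin px in scene [249. 193.]
scene origins [([250.0, 196.0], array([ 0.5054, -0.3896,  0.036 ])), ([192.0, 202.0], array([ 0.561 , -0.5872,  0.036 ])), ([350.0, 211.0], array([ 0.5383, -0.0276,  0.036 ])), ([203.0, 171.0], array([ 0.4004, -0.5937,  0.036 ])), ([427.0, 204.0], array([0.4718, 0.2453, 0.036 ]))]
bbox 239 175 18 15 193 top edge mid 247.5 175 -> [ 0.499  -0.3998  0.1   ]
t 27.2 [ 0.5157 -0.0444  0.225 ] ydir 85.7 w 0.989 f [ 0.   0.5 -1. ]
slide [  4.39 -15.93  -0.49] rot [-1.000e-03 -2.000e-03  1.321e+00]
```

Call:
{"method": "send_rows", "body": {
  "targets": [
    {"slide": [-0.4, -35.3, 0], "delta_rot": [0, 0, 1.321], "gripper": 8.7},
    {"slide": [-0.4, -35.3, 0], "delta_rot": [0, 0, 1.321], "gripper": 8.7},
    {"slide": [-0.4, -35.3, 0], "delta_rot": [0, 0, 1.321], "gripper": 8.7},
    {"slide": [-0.4, -35.3, 0], "delta_rot": [0, 0, 1.321], "gripper": 8.7},
    {"slide": [-0.4, -35.3, 0], "delta_rot": [0, 0, 1.321], "gripper": 8.7},
    {"slide": [-0.4, -35.3, 0], "delta_rot": [0, 0, 1.321], "gripper": 8.7},
    {"slide": [-0.4, -35.3, 0], "delta_rot": [0, 0, 1.321], "gripper": 8.7},
    {"slide": [-0.4, -35.3, 0], "delta_rot": [0, 0, 1.321], "gripper": 8.7},
    {"slide": [-0.4, -35.3, 0], "delta_rot": [0, 0, 1.321], "gripper": 8.7},
    {"slide": [-0.4, -35.3, 0], "delta_rot": [0, 0, 1.321], "gripper": 8.7}
  ]
}}

```text
clock: 28.05
tcp_pos: [0.4919, -0.4006, 0.1861]
tcp_rot: [-3.138, -0.003, 1.806]
wrist_force: [0.7, 0.3, 0.6]
width: 0.987
grip_force: 0.0
```

```bash
python3 go.py .493 -.397 .2 10
```

```text
t 28.1 [ 0.4919 -0.4006  0.2226] ydir 13.5 w 0.987 f [0.7 0.3 0.6]
slide [0.32 0.2  2.26] rot [-0.004 -0.002  0.061]
```

Call:
{"method": "send_rows", "body": {
  "targets": [
    {"slide": [0, 0.1, 2], "delta_rot": [0, 0, 0.06], "gripper": 8.7},
    {"slide": [0, 0.1, 2], "delta_rot": [0, 0, 0.06], "gripper": 8.7},
    {"slide": [0, 0.1, 2], "delta_rot": [0, 0, 0.06], "gripper": 8.7},
    {"slide": [0, 0.1, 2], "delta_rot": [0, 0, 0.06], "gripper": 8.7}
  ]
}}

```text
clock: 28.38
tcp_pos: [0.4943, -0.3956, 0.1681]
tcp_rot: [-3.139, -0.003, 1.759]
wrist_force: [-1.0, -0.6, 0.2]
width: 0.986
grip_force: 0.0
```

```bash
python3 sl.py; python3 go.py .493 -.397 .0805 10
```

```text
bbox 239 175 18 15 189 top edge mid 247.5 175 -> [ 0.499  -0.3998  0.1   ]
t 28.4 [ 0.4949 -0.396   0.2056] ydir 10.8 w 0.988 f [-0.8 -0.   0.2]
slide [-0.08 -0.2  12.51] rot [-0.001 -0.001  0.013]
```

Call:
{"method": "send_rows", "body": {
  "targets": [
    {"slide": [0.1, -0.1, 4], "delta_rot": [0, 0, 0], "gripper": 8.7},
    {"slide": [0.1, -0.1, 8], "delta_rot": [0, 0, 0], "gripper": 8.7},
    {"slide": [0.1, -0.1, 11], "delta_rot": [0, 0, 0], "gripper": 8.7},
    {"slide": [0.1, -0.1, 12.4], "delta_rot": [0, 0, 0], "gripper": 8.7},
    {"slide": [0.1, -0.1, 12.4], "delta_rot": [0, 0, 0], "gripper": 8.7}
  ]
}}

```text
clock: 28.85
tcp_pos: [0.4916, -0.3933, 0.042]
tcp_rot: [-3.137, -0.006, 1.758]
wrist_force: [0.0, -0.1, -0.6]
width: 0.989
grip_force: 0.0
```

Call:
{"method": "send_rows", "body": {
  "targets": [
    {"slide": [0, 0, 0], "delta_rot": [0, 0, 0], "gripper": 5},
    {"slide": [0, 0, 0], "delta_rot": [0, 0, 0], "gripper": 5},
    {"slide": [0, 0, 0], "delta_rot": [0, 0, 0], "gripper": 5},
    {"slide": [0, 0, 0], "delta_rot": [0, 0, 0], "gripper": 5},
    {"slide": [0, 0, 0], "delta_rot": [0, 0, 0], "gripper": 5},
    {"slide": [0, 0, 0], "delta_rot": [0, 0, 0], "gripper": 5}
  ]
}}

```text
clock: 29.35
tcp_pos: [0.4957, -0.3975, 0.0486]
tcp_rot: [3.139, 0.004, 1.757]
wrist_force: [0.4, -1.1, 6.2]
width: 0.74
grip_force: 30.0
```

```bash
python3 go.py .493 -.397 .17 10
```

```text
t 29.4 [ 0.4957 -0.3975  0.0851] ydir 10.7 w 0.74 f [ 0.4 -1.1  6.2]
slide [ 0.06 -0.23 -8.49] rot [0.003 0.004 0.012]
```

Call:
{"method": "send_rows", "body": {
  "targets": [
    {"slide": [0, 0, -4], "delta_rot": [0, 0, 0], "gripper": 5},
    {"slide": [0, 0, -8], "delta_rot": [0, 0, 0], "gripper": 5},
    {"slide": [0, 0, -12], "delta_rot": [0, 0, 0], "gripper": 5},
    {"slide": [0, 0, -16], "delta_rot": [0, 0, 0], "gripper": 5},
    {"slide": [4, 1.2, -16], "delta_rot": [0, 0, -0.12], "gripper": 5},
    {"slide": [8, 2.4, -16], "delta_rot": [0, 0, -0.24], "gripper": 5},
    {"slide": [12, 3.6, -16], "delta_rot": [0, 0, -0.36], "gripper": 5},
    {"slide": [16, 4.8, -16], "delta_rot": [0, 0, -0.48], "gripper": 5},
    {"slide": [20, 6, -16], "delta_rot": [0, 0, -0.6], "gripper": 5},
    {"slide": [23.8, 7, -16], "delta_rot": [0, 0, -0.72], "gripper": 5}
  ]
}}

```text
clock: 30.18
tcp_pos: [0.5183, -0.1468, 0.2058]
tcp_rot: [3.141, 0.0, 2.482]
wrist_force: [0.9, 0.0, -2.6]
width: 0.74
grip_force: 30.0
```

```bash
python3 go.py .5238 .0546 .245 85.7
```

```text
t 30.2 [ 0.5183 -0.1468  0.2423] ydir 52.2 w 0.74 f [ 0.9  0.  -2.6]
slide [11.9  16.25 -0.26] rot [ 0.001  0.    -0.584]
```

Call:
{"method": "send_rows", "body": {
  "targets": [
    {"slide": [4, 5.4, 0], "delta_rot": [0, 0, -0.12], "gripper": 5},
    {"slide": [6, 8, 0], "delta_rot": [0, 0, -0.24], "gripper": 5},
    {"slide": [8, 11, 0], "delta_rot": [0, 0, -0.36], "gripper": 5},
    {"slide": [10, 14, 0], "delta_rot": [0, 0, -0.48], "gripper": 5},
    {"slide": [11.9, 16.2, 0], "delta_rot": [0, 0, -0.585], "gripper": 5},
    {"slide": [11.9, 16.2, 0], "delta_rot": [0, 0, -0.585], "gripper": 5},
    {"slide": [11.9, 16.2, 3], "delta_rot": [0, 0, -0.585], "gripper": 5},
    {"slide": [11.9, 16.2, 6], "delta_rot": [0, 0, -0.585], "gripper": 5},
    {"slide": [11.9, 16.2, 6], "delta_rot": [0, 0, -0.585], "gripper": 5},
    {"slide": [11.9, 16.2, 6], "delta_rot": [0, 0, -0.585], "gripper": 5}
  ]
}}

```text
clock: 31.02
tcp_pos: [0.5227, 0.0516, 0.1439]
tcp_rot: [-3.141, -0.005, 3.061]
wrist_force: [0.2, -1.1, -1.9]
width: 0.739
grip_force: 30.0
```

Call:
{"method": "send_rows", "body": {
  "targets": [
    {"slide": [0, 0, 0], "delta_rot": [0, 0, 0], "gripper": 5},
    {"slide": [0, 0, 0], "delta_rot": [0, 0, 0], "gripper": 5}
  ]
}}

```text
clock: 31.18
tcp_pos: [0.5265, 0.0516, 0.1479]
tcp_rot: [3.141, 0.003, 3.061]
wrist_force: [-0.1, -0.0, -1.4]
width: 0.735
grip_force: 30.0
```

```bash
python3 go.py .5235 .0546 .0541 85.7
```

```text
t 31.2 [0.5265 0.0516 0.1844] ydir 85.4 w 0.735 f [-0.1 -0.  -1.4]
slide [ 0.37  0.27 13.03] rot [ 0.     0.003 -0.006]
```

Call:
{"method": "send_rows", "body": {
  "targets": [
    {"slide": [0.3, 0.3, 4], "delta_rot": [0, 0, 0], "gripper": 5},
    {"slide": [0.3, 0.3, 8], "delta_rot": [0, 0, 0], "gripper": 5},
    {"slide": [0.3, 0.3, 10.5], "delta_rot": [0, 0, 0], "gripper": 5},
    {"slide": [0.3, 0.3, 12], "delta_rot": [0, 0, 0], "gripper": 5},
    {"slide": [0.3, 0.3, 12.6], "delta_rot": [0, 0, 0], "gripper": 5},
    {"slide": [0.3, 0.3, 13], "delta_rot": [0, 0, 0], "gripper": 5},
    {"slide": [0.3, 0.3, 13.2], "delta_rot": [0, 0, 0], "gripper": 5},
    {"slide": [0.3, 0.3, 13.2], "delta_rot": [0, 0, 0], "gripper": 5}
  ]
}}

```text
clock: 31.85
tcp_pos: [0.5237, 0.0548, 0.0176]
tcp_rot: [-3.141, 0.001, 3.062]
wrist_force: [-6.4, -2.3, 9.7]
width: 0.737
grip_force: 30.0
```

```bash
python3 go.py
```

```text
t 31.9 [0.5237 0.0548 0.0541] ydir 85.4 w 0.737 f [-6.4 -2.3  9.7]
```

Call:
{"method": "send_rows", "body": {
  "targets": [
    {"slide": [0, 0, -0.1], "delta_rot": [0, 0, 0], "gripper": 8.2},
    {"slide": [0, 0, -0.1], "delta_rot": [0, 0, 0], "gripper": 8.2},
    {"slide": [0, 0, -0.1], "delta_rot": [0, 0, 0], "gripper": 8.2},
    {"slide": [0, 0, -0.1], "delta_rot": [0, 0, 0], "gripper": 8.2},
    {"slide": [0, 0, -3], "delta_rot": [0, 0, 0], "gripper": 8.2},
    {"slide": [0, 0, -6.5], "delta_rot": [0, 0, 0], "gripper": 8.2},
    {"slide": [0, 0, -10], "delta_rot": [0, 0, 0], "gripper": 8},
    {"slide": [0, 0, -14], "delta_rot": [0, 0, 0], "gripper": 4},
    {"slide": [0, 0, -18], "delta_rot": [0, 0, 0], "gripper": 0},
    {"slide": [0, 0, -22], "delta_rot": [0, 0, 0], "gripper": 0}
  ]
}}

```text
clock: 32.68
tcp_pos: [0.5219, 0.0552, 0.2357]
tcp_rot: [3.142, 0.0, 3.062]
wrist_force: [-0.3, 0.5, -0.2]
width: 0.706
grip_force: 0.0
```

Call:
{"method": "send_rows", "body": {
  "targets": [
    {"slide": [4, 4, -4], "delta_rot": [0, 0, 0], "gripper": 0},
    {"slide": [6, 8, -8], "delta_rot": [0, 0, 0], "gripper": 0},
    {"slide": [6, 12, -12], "delta_rot": [0, 0, 0], "gripper": 0},
    {"slide": [6, 16, -12], "delta_rot": [0, 0, 0], "gripper": 0},
    {"slide": [6, 19, -12], "delta_rot": [0, 0, 0], "gripper": 0},
    {"slide": [6, 19, -12], "delta_rot": [0, 0, 0], "gripper": 0},
    {"slide": [6, 19, -12], "delta_rot": [0, 0, 0], "gripper": 0}
  ]
}}

```text
clock: 33.27
tcp_pos: [0.4779, 0.255, 0.3565]
tcp_rot: [3.136, 0.003, 3.067]
wrist_force: [0.9, -0.1, -0.3]
width: 0.175
grip_force: 0.0
```

```bash
python3 go.py .762 -.0135 .4 85.7; python3 - <<'E'
from h import *
a=r.snapshot("scene")[140:250,200:480,::-1];b=r.snapshot("top")[130:260,150:430,::-1]
cv2.imwrite("pics/L2.png",cv2.resize(np.vstack([a,b]),None,fx=2.4,fy=2.4,interpolation=2))
E
```

```text
t 33.3 [0.4779 0.255  0.393 ] ydir 85.7 w 0.175 f [ 0.9 -0.1 -0.3]
slide [-30.34 -24.65  -0.73] rot [0.005 0.003 0.   ]
```

View pics/L2.png

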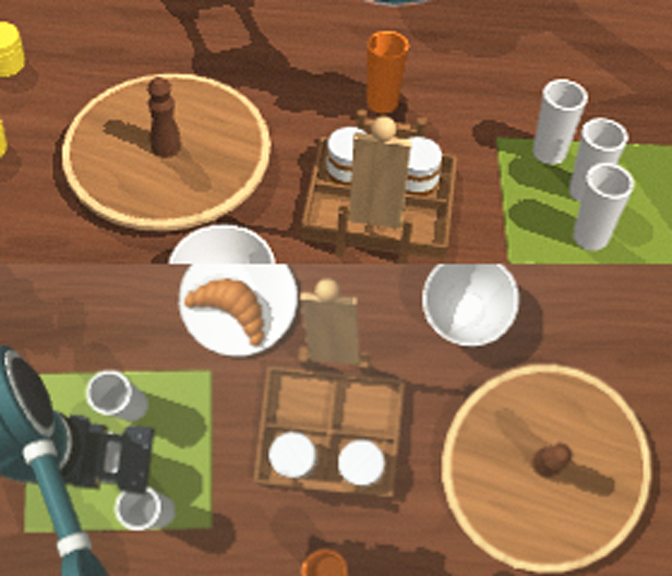

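The picture shows both jars standing in the carrier's near compartments, with lids at (293,455) and (361,462). The mill stands alone on the turntable and the slat is still upright. Next I'll go behind the slat.

Call:
{"method": "send_rows", "body": {
  "targets": [
    {"slide": [-30.3, -24.5, -0.7], "delta_rot": [0, 0, 0], "gripper": 0},
    {"slide": [-30.3, -24.5, -0.7], "delta_rot": [0, 0, 0], "gripper": 0},
    {"slide": [-30.3, -24.5, -0.7], "delta_rot": [0, 0, 0], "gripper": 0},
    {"slide": [-30.3, -24.5, -0.7], "delta_rot": [0, 0, 0], "gripper": 0},
    {"slide": [-30.3, -24.5, -0.7], "delta_rot": [0, 0, 0], "gripper": 0},
    {"slide": [-30.3, -24.5, -0.7], "delta_rot": [0, 0, 0], "gripper": 0},
    {"slide": [-30.3, -24.5, -0.7], "delta_rot": [0, 0, 0], "gripper": 0},
    {"slide": [-30.3, -24.5, -0.7], "delta_rot": [0, 0, 0], "gripper": 0},
    {"slide": [-30.3, -24.5, -0.7], "delta_rot": [0, 0, 0], "gripper": 0},
    {"slide": [-30.3, -24.5, -0.7], "delta_rot": [0, 0, 0], "gripper": 0}
  ]
}}

```text
clock: 34.2
tcp_pos: [0.7619, -0.0263, 0.3577]
tcp_rot: [-3.139, -0.002, 3.056]
wrist_force: [-0.7, -1.0, -0.4]
width: 0.007
grip_force: 0.0
```

Call:
{"method": "send_rows", "body": {
  "targets": [
    {"slide": [-30.3, -24.5, -0.7], "delta_rot": [0, 0, 0], "gripper": 0}
  ]
}}

```text
clock: 34.28
tcp_pos: [0.7884, -0.0491, 0.3598]
tcp_rot: [3.14, -0.005, 3.061]
wrist_force: [1.7, 0.1, 0.6]
width: 0.002
grip_force: 0.0
```

```bash
cat > sl2.py <<'E'
# carrier-frame slides for pushing the slat: rows for finger -x corner at given slat angles
from h import *
import sys
s=r.state();p=s['tcp_pos']+[0,0,.0365];a=np.radians(-4.3);u=np.array([np.cos(a),np.sin(a)]);v=np.array([-u[1],u[0]])
d=p[:2]-[.5625,.0015];x,y,z=d@u,d@v,p[2];print("t",s['clock'],"carrier TCP",np.round([x,y,z],4),"f",s['wrist_force'].round(1),"rot",s['tcp_rot'].round(3))
rho=.19
for t in map(float,sys.argv[1:]):
    cx=.1-rho*np.cos(t)+.005*np.sin(t);cz=.082+rho*np.sin(t)+.005*np.cos(t)
    print(t,np.round([-(cx+.009-x)*100,(0-y)*100,-(cz+.011-z)*100],2))
E
python3 sl2.py 1.76; python3 go.py .762 -.0135 .286 85.7
```

```text
t 34.2833 carrier TCP [ 0.2291 -0.0335  0.3963] f [1.7 0.1 0.6] rot [ 3.14  -0.005  3.061]
1.76 [ 7.95  3.35 11.76]
t 34.3 [ 0.7884 -0.0491  0.3963] ydir 85.4 w 0.002 f [1.7 0.1 0.6]
slide [ 2.87  3.32 11.04] rot [ 0.001 -0.005 -0.006]
```

Call:
{"method": "send_rows", "body": {
  "targets": [
    {"slide": [2.5, 3.3, 0], "delta_rot": [0, 0, 0], "gripper": 0},
    {"slide": [2.5, 3.3, 0], "delta_rot": [0, 0, 0], "gripper": 0},
    {"slide": [2.5, 3.3, 4], "delta_rot": [0, 0, 0], "gripper": 0},
    {"slide": [2.5, 3.3, 8], "delta_rot": [0, 0, 0], "gripper": 0},
    {"slide": [2.5, 3.3, 11], "delta_rot": [0, 0, 0], "gripper": 0},
    {"slide": [2.5, 3.3, 11], "delta_rot": [0, 0, 0], "gripper": 0},
    {"slide": [2.5, 3.3, 11], "delta_rot": [0, 0, 0], "gripper": 0},
    {"slide": [2.5, 3.3, 11], "delta_rot": [0, 0, 0], "gripper": 0}
  ]
}}

```text
clock: 34.95
tcp_pos: [0.7685, -0.0138, 0.2539]
tcp_rot: [-3.142, 0.002, 3.061]
wrist_force: [-0.0, -0.2, 1.2]
width: 0.005
grip_force: 0.0
```

```bash
python3 sl2.py 1.76 1.6 1.5 1.4 1.3 1.2 1.1 1.0 .9
```

```text
t 34.95 carrier TCP [2.065e-01 2.000e-04 2.904e-01] f [-0.  -0.2  1.2] rot [-3.142e+00  2.000e-03  3.061e+00]
1.76 [ 5.69 -0.02  1.17]
1.6 [ 8.7  -0.02  0.76]
1.5 [10.6  -0.02  0.75]
1.4 [12.49 -0.02  0.93]
1.3 [14.35 -0.02  1.29]
1.2 [16.17 -0.02  1.85]
1.1 [17.93 -0.02  2.58]
1.0 [19.6  -0.02  3.48]
0.9 [ 2.117e+01 -2.000e-02  4.540e+00]
```

Call:
{"method": "send_rows", "body": {
  "targets": [
    {"slide": [3, 0, 0.7], "delta_rot": [0, 0, 0], "gripper": 0},
    {"slide": [5, 0, 0.8], "delta_rot": [0, 0, 0], "gripper": 0},
    {"slide": [7, 0, 0.8], "delta_rot": [0, 0, 0], "gripper": 0},
    {"slide": [8.7, 0, 0.8], "delta_rot": [0, 0, 0], "gripper": 0},
    {"slide": [10.6, 0, 0.8], "delta_rot": [0, 0, 0], "gripper": 0},
    {"slide": [12.5, 0, 0.9], "delta_rot": [0, 0, 0], "gripper": 0},
    {"slide": [14.4, 0, 1.3], "delta_rot": [0, 0, 0], "gripper": 0},
    {"slide": [16.2, 0, 1.9], "delta_rot": [0, 0, 0], "gripper": 0},
    {"slide": [17.9, 0, 2.6], "delta_rot": [0, 0, 0], "gripper": 0},
    {"slide": [17.9, 0, 2.6], "delta_rot": [0, 0, 0], "gripper": 0}
  ]
}}

```text
clock: 35.78
tcp_pos: [0.5886, 0.0014, 0.2289]
tcp_rot: [3.142, 0.004, 3.062]
wrist_force: [-1.0, 0.5, 0.2]
width: 0.003
grip_force: 0.0
```

```bash
python3 sl2.py 1.1 1 .9 .8 .7 .6 .5 .4 .3 .2 .1 0; python3 - <<'E'
from h import *
for c in("scene","top"):
    r.snapshot(c);print([(round(d['p'],2),d['centre']*W) for d in r.pinpoint("slat_knob",c)][:2])
u=np.array([np.cos(.075),-np.sin(.075)])
for t in(1.3,1.1,.9,.7):
    P=[*(np.array([.5625,.0015])+u*(.1-.225*np.cos(t))),.082+.225*np.sin(t)];print(t,proj("scene",P)[0].round(0),proj("top",P)[0].round(0))
E
```

```text
t 35.7833 carrier TCP [0.0261 0.0018 0.2654] f [-1.   0.5  0.2] rot [3.142 0.004 3.062]
1.1 [-0.12 -0.18  0.08]
1.0 [ 1.55 -0.18  0.98]
0.9 [ 3.12 -0.18  2.05]
0.8 [ 4.58 -0.18  3.26]
0.7 [ 5.92 -0.18  4.62]
0.6 [ 7.1  -0.18  6.1 ]
0.5 [ 8.14 -0.18  7.69]
0.4 [ 9.01 -0.18  9.38]
0.3 [ 9.71 -0.18 11.15]
0.2 [10.23 -0.18 12.98]
0.1 [10.56 -0.18 14.85]
0.0 [10.71 -0.18 16.74]
[(0.6, array([363.008, 163.68 ])), (0.53, array([346.432, 213.   ]))]
[(0.49, array([280.512, 192.8  ])), (0.34, array([273.024, 212.   ]))]
1.3 [362. 170.] [283. 175.]
1.1 [364. 164.] [282. 189.]
0.9 [364. 162.] [281. 203.]
0.7 [365. 162.] [281. 214.]
```

Knob at (363,164) and (280.5,193) puts the slat at about 1.05 rad, so it is following as planned. I'll continue down.

Call:
{"method": "send_rows", "body": {
  "targets": [
    {"slide": [1.5, -0.2, 1.0], "delta_rot": [0, 0, 0], "gripper": 0},
    {"slide": [3.1, -0.2, 2.1], "delta_rot": [0, 0, 0], "gripper": 0},
    {"slide": [4.6, -0.2, 3.3], "delta_rot": [0, 0, 0], "gripper": 0},
    {"slide": [5.9, -0.2, 4.6], "delta_rot": [0, 0, 0], "gripper": 0},
    {"slide": [7.1, -0.2, 6.1], "delta_rot": [0, 0, 0], "gripper": 0},
    {"slide": [8.1, -0.2, 7.7], "delta_rot": [0, 0, 0], "gripper": 0},
    {"slide": [9.0, -0.2, 9.4], "delta_rot": [0, 0, 0], "gripper": 0},
    {"slide": [9.7, -0.2, 11.2], "delta_rot": [0, 0, 0], "gripper": 0},
    {"slide": [9.7, -0.2, 11.2], "delta_rot": [0, 0, 0], "gripper": 0}
  ]
}}

```text
clock: 36.73
tcp_pos: [0.4902, 0.0072, 0.1107]
tcp_rot: [-3.141, -0.006, 3.062]
wrist_force: [-0.1, -0.1, -0.2]
width: 0.001
grip_force: 0.0
```

```bash
python3 sl2.py .3 .2 .1 0
```

```text
t 36.7333 carrier TCP [-0.0725  0.0003  0.1472] f [-0.1 -0.1 -0.2] rot [-3.141 -0.006  3.062]
0.3 [-0.14 -0.03 -0.67]
0.2 [ 0.37 -0.03  1.15]
0.1 [ 0.71 -0.03  3.02]
0.0 [ 0.85 -0.03  4.92]
```

Call:
{"method": "send_rows", "body": {
  "targets": [
    {"slide": [0.4, 0, 1.2], "delta_rot": [0, 0, 0], "gripper": 0},
    {"slide": [0.7, 0, 2.8], "delta_rot": [0, 0, 0], "gripper": 0},
    {"slide": [0.8, 0, 4], "delta_rot": [0, 0, 0], "gripper": 0},
    {"slide": [0.8, 0, 4.6], "delta_rot": [0, 0, 0], "gripper": 0},
    {"slide": [0.8, 0, 4.9], "delta_rot": [0, 0, 0], "gripper": 0},
    {"slide": [0.8, 0, 4.9], "delta_rot": [0, 0, 0], "gripper": 0},
    {"slide": [0.8, 0, 4.9], "delta_rot": [0, 0, 0], "gripper": 0}
  ]
}}

```text
clock: 37.32
tcp_pos: [0.4859, 0.0078, 0.0652]
tcp_rot: [3.142, 0.001, 3.062]
wrist_force: [0.3, 0.3, 0.5]
width: 0.005
grip_force: 0.0
```

```bash
python3 sl2.py .1 0; python3 - <<'E'
from h import *
for c in("scene","top"):
    r.snapshot(c);print([(round(d['p'],2),d['centre']*W) for d in r.pinpoint("slat_knob",c)][:2])
u=np.array([np.cos(.075),-np.sin(.075)])
for t in(.3,.2,.1,0):
    P=[*(np.array([.5625,.0015])+u*(.1-.225*np.cos(t))),.082+.225*np.sin(t)];print(t,proj("scene",P)[0].round(1),proj("top",P)[0].round(1))
E
```

```text
t 37.3167 carrier TCP [-0.0769  0.0005  0.1017] f [0.3 0.3 0.5] rot [3.142e+00 1.000e-03 3.062e+00]
0.1 [ 0.27 -0.05 -1.52]
0.0 [ 0.41 -0.05  0.37]
[(0.58, array([359.296, 185.   ]))]
[(0.91, array([280.192, 237.2  ])), (0.46, array([288.192, 170.6  ]))]
0.3 [364.3 170.8] [281.4 229.5]
0.2 [364.  174.2] [281.7 231.5]
0.1 [363.6 178.1] [282.1 232.8]
0 [363.1 182.3] [282.6 233.4]
```

Call:
{"method": "send_rows", "body": {
  "targets": [
    {"slide": [0.2, 0, 0.3], "delta_rot": [0, 0, 0], "gripper": 0},
    {"slide": [0.2, 0, 0.5], "delta_rot": [0, 0, 0], "gripper": 0},
    {"slide": [0.2, 0, 0.6], "delta_rot": [0, 0, 0], "gripper": 0},
    {"slide": [0.2, 0, 0.6], "delta_rot": [0, 0, 0], "gripper": 0}
  ]
}}

```text
clock: 37.85
tcp_pos: [0.4831, 0.0079, 0.0604]
tcp_rot: [-3.142, 0.0, 3.062]
wrist_force: [-5.0, 0.1, 14.0]
width: 0.003
grip_force: 7.2
```

```bash
python3 sl2.py 0
```

```text
t 37.85 carrier TCP [-0.0796  0.0005  0.0969] f [-5.   0.1 14. ] rot [-3.142  0.     3.062]
0.0 [ 0.14 -0.05 -0.11]
```

A hard stop at 14 N with the tip level with the closed slat's top means it is home. I'll retreat and check.

Call:
{"method": "send_rows", "body": {
  "targets": [
    {"slide": [0, 0, -3], "delta_rot": [0, 0, 0], "gripper": 0},
    {"slide": [0, 0, -7], "delta_rot": [0, 0, 0], "gripper": 0},
    {"slide": [0, 0, -11], "delta_rot": [0, 0, 0], "gripper": 0},
    {"slide": [0, 0, -15], "delta_rot": [0, 0, 0], "gripper": 0},
    {"slide": [0, 4, -19], "delta_rot": [0, 0, 0], "gripper": 0},
    {"slide": [0, 8, -22], "delta_rot": [0, 0, 0], "gripper": 0},
    {"slide": [0, 12, -22], "delta_rot": [0, 0, 0], "gripper": 0},
    {"slide": [0, 16, -22], "delta_rot": [0, 0, 0], "gripper": 0},
    {"slide": [0, 20, -22], "delta_rot": [0, 0, 0], "gripper": 0},
    {"slide": [0, 20, -22], "delta_rot": [0, 0, 0], "gripper": 0}
  ]
}}

```text
clock: 38.68
tcp_pos: [0.4987, 0.2119, 0.279]
tcp_rot: [3.139, 0.001, 3.065]
wrist_force: [-0.4, -0.3, -1.8]
width: 0.006
grip_force: 0.0
```

```bash
python3 go.py; python3 - <<'E'
from h import *
a=r.snapshot("scene")[140:250,200:480,::-1];b=r.snapshot("top")[130:260,150:430,::-1]
cv2.imwrite("pics/L3.png",cv2.resize(np.vstack([a,b]),None,fx=2.4,fy=2.4,interpolation=2))
for c in("scene","top"): print([(round(d['p'],2),d['centre']*W) for d in r.pinpoint("slat_knob",c)][:2])
E
```

```text
t 38.7 [0.4987 0.2119 0.3155] ydir 85.6 w 0.006 f [-0.4 -0.3 -1.8]
[]
[(0.77, array([283.008, 233.68 ]))]
```

View pics/L3.png

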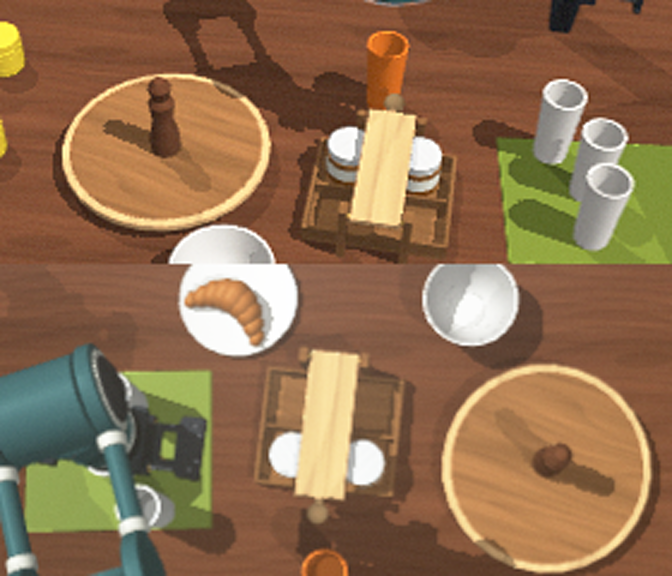

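The slat lies level over both jars with its knob at (318,512), which matches the closed projection of (282.6,233.4). The beakers and mill stand, and the bowl and plate are untouched.

```bash
python3 -c "
from station import r
print(r.hand_in())"
```

```text
the job is handed in; nothing more can be done
None
```

The job is handed in, with no verdict returned: all three beakers stand on the mat, both jars are in the carrier, the slat is pressed home in its catch, and the mill, bowl and plate are as they were.

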